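# Set a valve body on its line and snap the toggle clamp shut

### The job

Take the long black socket off the setting plate and stand it upright in the red tool tray. Then push the aluminium valve body along the plate until its front edge lies on the scribed line all the way across, let it rest there, and only then push the clamp's orange handle over centre so that it snaps shut and holds the valve body on the line. Do not shift or tip the other things standing about.

Things in the scene. Friction and masses are not known exactly. Their poses are not given: they have to be found in the camera images.
- fixture: Dark blue setting plate fixed to the bench, 335 x 170 x 12 mm (top at z = 12), from x = -245 to +90 and y = -85 to +85 mm. Origin at its underside, below the middle of the scribed line. x = direction to push the valve body (towards the clamp), y across, z up. A toggle clamp stands on it beyond the line, at y = 0: foot and cheeks x = 16 to 78, within 25 mm of y = 0, 66 mm above the bench.
- line_mid (a point): Middle of the scribed line, on the top of the plate: a white line 2 mm wide right across the dark blue plate at its x = 0. Axes as the plate.
- clamp_pad (a point): Rubber pad (18 mm across) of the hold-down arm. While open the 18 mm wide arm stands straight up at x = 13 to 50 of the plate, to 130 mm above the bench; as the clamp shuts it swings down over the line and the pad lands on the valve body 30 mm short of the line, at y = 0.
- valve_body: Aluminium valve body half with dark channels on its flat top: block 90 (x) x 120 (y) x 30 mm high, 0.6 to 0.9 kg, too wide to grip; slides on the plate with ordinary friction and stays where left. Origin at the centre of its underside; its front face (x = +45) faces the line. It starts 80 to 120 mm short of the line, a little to one side and skewed up to 8 degrees.
- front_left (a point): Left (+y) front lower corner of the valve body, (45, 60, 0) mm from its origin.
- front_right (a point): Right (-y) front lower corner of the valve body, (45, -60, 0) mm from its origin.
- clamp_handle (a joint): Handle angle, rad: 0 = open (leaning back 50 degrees from upright, away from the line), 1.05 = shut (10 degrees past upright, towards the line). Axis along the plate's y at its x = +52, 57 mm above the bench. Over-centre spring: below about 0.55 it springs back open, beyond about 0.55 it snaps shut by itself and stays.
- handle_end (a point): Centre of the rounded end of the orange grip (18 mm thick), 78 mm from the handle's axis; the rounding reaches 9 mm further. While open it is at x = +112, y = 0 of the plate, 107 mm above the bench. Push it towards the line (-x of the plate) : up to about 12 N at first, falling off as it rises.
- long_socket: Long black impact socket standing upright on the setting plate between the valve body and the line: 38 mm diameter over the lower 50 mm, 33 mm above 56 mm, 90 mm tall, about 0.3 kg. Origin at the centre of its underside, z up.
- tray: Red open tool tray fixed to the bench, 200 (x) x 110 (y) x 25 mm high outside, walls 4 mm and floor about 4 mm thick. Origin at the centre of its underside.
- chrome_socket: Bright socket standing in the tray, 34 mm diameter, 70 mm tall, to be left alone. Origin at the centre of its underside.
- spray_can: Spray can, 62 mm diameter, 180 mm tall, standing beyond the plate; leave alone. Origin at the centre of its underside.
- gear_hub: Dark steel stepped gear hub, 106 mm diameter, 75 mm tall; leave alone. Origin at the centre of its underside.
- grease_jar: Grease jar with blue lid, 72 mm diameter, 85 mm tall; leave alone. Origin at the centre of its underside.
Mind the look-alikes: they are no part of the job. There is more than one size of the long_socket; the one meant has the size given above.

How it is judged:
By the outcome, as a careful person would: the job done as asked, in the order asked, and still so for the second after the job is handed in, with the robot touching nothing.
It also fails if it takes over 64 s, if anything falls off the work surface, if the arm or the gripper's body presses on something with over 40 N, if the wrist force passes 120 N, or if a joint passes its speed limit or range.

### The arm

A 6-joint arm with a two-finger parallel gripper is mounted at the origin on the work surface. World frame = base frame: x ahead of the robot, y to its left, z up, the work surface at z = 0. Lengths are in mm, angles in rad, forces in N, time in s.
With the tool pointing down it reaches from about 300 to 775 mm from the base axis. Payload 14.6 kg.
Tool frame: the origin (TCP) lies between the finger pads; the fingertips stand 8 mm ahead of it and the grasp point (between the pads) lies 11 mm behind it; z points along the fingers, y is the direction in which the jaws open and shut (so a half turn about z gives the same grasp; the last joint's range is limited). The gripper opens to 94 mm and grips with 3 to 60 N. Pads are 16 mm wide; open, the fingers measure 119 mm over their backs; the gripper's body (75 mm by 177 mm) begins 78 mm behind the grasp point.
Start: joints at [-1.377, 0.3, 1.521, -0, 1.321, -0.067], TCP at [141.813, -531.393, 213.446] pointing down, gripper open.
Joint ranges: [-3.03, 3.03], [-0.79, 2.21], [0.23, 2.52], [-1.04, 4.18], [0, 3.07], [-2.55, 2.55]. Speed limits (rad/s): [2.22, 2.22, 2.57, 3.14, 3.14, 3.14].

### API

Orientations are given as [roll, pitch, yaw] about the fixed x, y, z axes, in that order (R = Rz(yaw) Ry(pitch) Rx(roll)).
In Python, from cell import manip, cams, models gives the robot as it stands. The module is installed in compiled form; this text tells all that it offers.
- The arm moves only by the shell command python3 -m pendant 'ROWS' [OPENING] [FORCE]. ROWS is JSON, a list that holds one entry, the list of rows, each a list of 4 numbers: the shift along the tool's x, y, z in cm, then the turn about the tool's z in rad. In form: [[[x, y, z, roll], ...]]. A call has 1 to 5 rows; each row is the pose to reach, as a shift and turn from the pose commanded when the call began, along the tool's axes at that moment; what a row does not reach only later rows make up. A row lasts 1/10 s, in which the tool goes at most 50 mm and 8.59 degrees, less where a joint would pass 70% of its speed; a pose out of reach is approached as far as the arm can. A call with a gripper value outside its range is refused whole. OPENING is the opening, from -1 (shut) to 1 (fully open), so that 0 is half open, set as the call begins (- or left out, the last holds). The fingers move at their own pace and stop on an object; FORCE is the grip in N (left out, the last holds). Time passes only in rows, so rows that repeat a pose let the fingers close. It gives the time, the measured TCP pose, the force and the opening at its end, in the units of the state.
- manip.read_state(): the state, without advancing time (a new reading comes with each control period).
- cams.camera(name): name is "side" or "top"; returns a dict with "frame" (400x640x3 uint8, red, green, blue), "K" (3x3 intrinsics, pixels), "D" ([k1, k2, p1, p2, k3] as OpenCV has them; the pictures are not rectified), "pose" (4x4, takes a point from camera to world coordinates). Camera axes: x right, y down, z forward; pixel columns grow to the right and rows downward; lengths in mm; the calibration is good to about 2 mm. A picture is of the moment at which its call begins. There is no depth.
- manip.sign_off(): hands the job in, once; it reports no verdict.
Trained networks look in the newest picture that a camera, given by its name, has taken for a name from the list of things; names that differ only in an ending like _2 or _b are one class to them, and where a whole thing is asked for, a point or a joint stands for the part that bears it (a point fixed in the world has none). Each returns a list of dicts, best first, with "score" (0 to 1); they miss things now and then, are a little off and sometimes report something else, mostly with a low value. They report only what shows in the picture. A call takes as long as a camera call. They do not tell look-alikes from the thing itself.
- models.regions_of(camera, name): "pixels" (400x640 bool, what is visible of it) and "point" ([column, row] in pixels, amid what is visible of it).
The state is a dict: "clock": time; "joints": joint angles; "qd": joint speeds; "effort": joint torques, N m; "eef_pos": TCP position; "eef_rot": TCP orientation; "wrist_force": force on the tool from outside, world axes, zero at the start; "moment": the same for the moment, N m; "finger_gap": finger opening in mm.
Only numpy, scipy, OpenCV 4.12 (cv2) and the standard library are available. Lean on these libraries where they do the work, as an engineer would, in place of code of your own. Each camera call takes 0.05 s, during which the arm holds its last target.

## Working session

There is one attempt and no reset: what is moved stays moved. The work goes in short steps, Python scripts to look and compute and a shell command to move; the robot and the scene stay as the last step left them, time stands still between calls to the robot, and variables do not carry over. Pictures are saved under pics/ and viewed, and the job is handed in when it is done.

```bash
ls; mkdir -p pics; python3 - <<'E'
from cell import manip, cams, models
import cv2
s=manip.read_state(); print({k:(v if not hasattr(v,'round') else v) for k,v in s.items()})
for n in ("side","top"):
    c=cams.camera(n); cv2.imwrite(f"pics/{n}0.png",c["frame"][:,:,::-1]); print(n,c["K"],c["D"],c["pose"])
E
```

```text
pics
{'clock': 0.0, 'joints': array([-1.37661714e+00,  3.00476034e-01,  1.52156423e+00, -2.95271561e-05,
        1.32067575e+00, -6.66014404e-02]), 'qd': array([ 3.09090480e-04, -1.45574014e-03,  1.58730976e-04,  1.22771255e-03,
        2.28950324e-05, -3.81993435e-05]), 'effort': array([-3.45092318e-03, -5.31810522e+01, -3.52736306e+01,  7.06806011e-02,
        2.43765773e-02, -9.82852157e-05]), 'eef_pos': array([ 141.75166139, -531.16970814,  212.89074003]), 'eef_rot': array([-3.14046988e+00, -4.62254404e-05,  2.60787922e-01]), 'wrist_force': array([0.39670152, 0.0125928 , 0.54507172]), 'moment': array([-0.0186985 ,  0.00048728,  0.0097295 ]), 'finger_gap': 94.05243864119527}
side [[361.27126281   0.         323.03882158]
 [  0.         361.27126281 197.66448877]
 [  0.           0.           1.        ]] [-0.02490029  0.          0.          0.          0.        ] [[ 9.63482784e-01 -1.72878853e-01  2.04484295e-01  3.93716359e+02]
 [-2.67180088e-01 -5.70001743e-01  7.76989584e-01 -5.85373154e+02]
 [-1.77686639e-02 -8.03250220e-01 -5.95376653e-01  5.92368188e+02]
 [ 0.00000000e+00  0.00000000e+00  0.00000000e+00  1.00000000e+00]]
top [[413.38468059   0.         324.16939743]
 [  0.         413.38468059 204.73501449]
 [  0.           0.           1.        ]] [0.01113152 0.         0.         0.         0.        ] [[ 7.32831982e-03 -9.90201323e-01  1.39454780e-01  3.90266351e+02]
 [-9.99902063e-01 -5.59337234e-03  1.28287996e-02  2.41675786e+01]
 [-1.19230719e-02 -1.39535135e-01 -9.90145336e-01  1.23274633e+03]
 [ 0.00000000e+00  0.00000000e+00  0.00000000e+00  1.00000000e+00]]
```

View pics/side0.png

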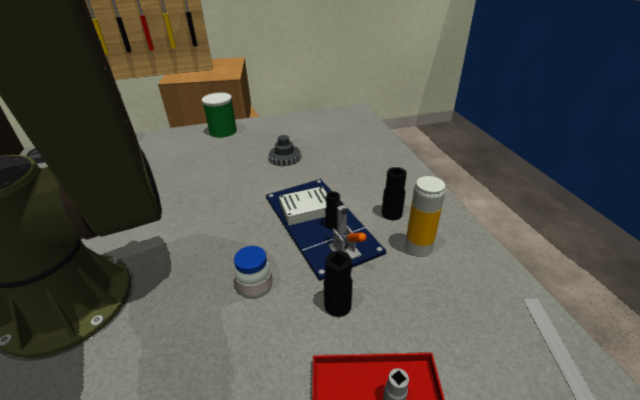

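View pics/top0.png

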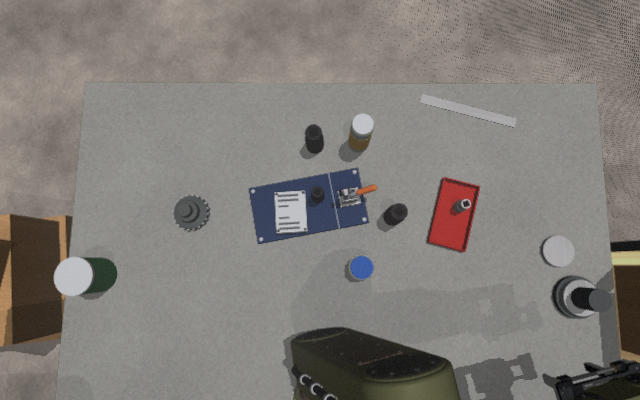

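Top view: the plate spans columns 249–368, its line is near column 334, and its x points to image right. Black socket candidates are (317,194) on the plate, (314,137) beyond it and (396,214) near the tray. By the description it's the one on the plate, between the valve body and the line. I'll check this with a crop and a size measurement.

```bash
cat > h.py <<'E'
from cell import manip, cams, models
import cv2, numpy as np
from scipy.optimize import least_squares
np.set_printoptions(precision=2,suppress=True)
def ray(c,px):
    u=cv2.undistortPoints(np.array(px,float).reshape(-1,1,2),c["K"],np.array(c["D"],float)).reshape(-1,2)
    d=np.c_[u,np.ones(len(u))]@c["pose"][:3,:3].T
    return c["pose"][:3,3],d
def onz(c,px,z):
    o,d=ray(c,px); return o+d*((z-o[2])/d[:,2])[:,None]
def proj(c,P):
    T=np.linalg.inv(c["pose"]); r=cv2.Rodrigues(T[:3,:3])[0]
    return cv2.projectPoints(np.array(P,float).reshape(-1,1,3),r,T[:3,3],c["K"],np.array(c["D"],float))[0].reshape(-1,2)
E
python3 - <<'E'
from h import *
top=cams.camera("top"); 
import pickle
res={}
for n in ["fixture","valve_body","clamp_handle","long_socket","tray","chrome_socket","spray_can","gear_hub","grease_jar","clamp_pad"]:
    for cn in ("top",):
        for r in models.regions_of(cn,n)[:4]:
            ys,xs=np.where(r["pixels"]); res.setdefault(n,[]).append(r)
            print(cn,n,round(r["score"],2),np.round(r["point"],1),len(xs),(xs.min(),xs.max(),ys.min(),ys.max()) if len(xs) else '')
side=cams.camera("side")
for n in ["long_socket","tray","valve_body","clamp_handle"]:
    for r in models.regions_of("side",n)[:4]:
            ys,xs=np.where(r["pixels"]); res.setdefault(n+"_s",[]).append(r)
            print("side",n,round(r["score"],2),np.round(r["point"],1),len(xs),(xs.min(),xs.max(),ys.min(),ys.max()) if len(xs) else '')
pickle.dump((top,side,res),open("d0.pkl","wb"))
a=cv2.resize(top["frame"][155:255,240:410],None,fx=4.5,fy=4.5,interpolation=cv2.INTER_CUBIC)
cv2.imwrite("pics/topcrop.png",a[:,:,::-1])
a=cv2.resize(side["frame"][150:320,250:460],None,fx=3.5,fy=3.5,interpolation=cv2.INTER_CUBIC)
cv2.imwrite("pics/sidecrop.png",a[:,:,::-1])
E
```

```text
top fixture 0.89 [322.5 203.1] 5107 (np.int64(249), np.int64(376), np.int64(168), np.int64(243))
top fixture 0.41 [344.9 192.9] 76 (np.int64(340), np.int64(350), np.int64(188), np.int64(197))
top fixture 0.31 [317.  194.2] 167 (np.int64(312), np.int64(324), np.int64(185), np.int64(201))
top fixture 0.28 [361.1 129.2] 780 (np.int64(348), np.int64(374), np.int64(115), np.int64(151))
top valve_body 0.68 [292.6 209.1] 1240 (np.int64(275), np.int64(306), np.int64(190), np.int64(233))
top clamp_handle 0.61 [365.1 190.1] 127 (np.int64(352), np.int64(376), np.int64(185), np.int64(194))
top long_socket 0.82 [312.9 137.6] 453 (np.int64(305), np.int64(323), np.int64(124), np.int64(153))
top long_socket 0.68 [397.6 214.5] 408 (np.int64(384), np.int64(407), np.int64(203), np.int64(224))
top long_socket 0.52 [320.1 195.9] 152 (np.int64(312), np.int64(324), np.int64(187), np.int64(202))
top tray 0.95 [450.6 217.6] 2644 (np.int64(426), np.int64(479), np.int64(177), np.int64(251))
top chrome_socket 0.65 [193.  209.8] 1020 (np.int64(173), np.int64(209), np.int64(195), np.int64(229))
top chrome_socket 
[... 674 characters left out ...]
219))
side long_socket 0.69 [330.4 209.1] 504 (np.int64(325), np.int64(340), np.int64(190), np.int64(229))
side long_socket 0.24 [422.8 212. ] 2270 (np.int64(405), np.int64(444), np.int64(176), np.int64(256))
side tray 0.83 [370.  375.9] 5325 (np.int64(312), np.int64(444), np.int64(351), np.int64(399))
side tray 0.61 [396.6 383. ] 655 (np.int64(383), np.int64(408), np.int64(368), np.int64(399))
side valve_body 0.77 [304.6 206.7] 1303 (np.int64(280), np.int64(326), np.int64(188), np.int64(223))
side valve_body 0.55 [355.1 236.8] 144 (np.int64(346), np.int64(364), np.int64(233), np.int64(242))
side clamp_handle 0.46 [357.5 235.7] 186 (np.int64(345), np.int64(366), np.int64(231), np.int64(241))
```

View pics/topcrop.png

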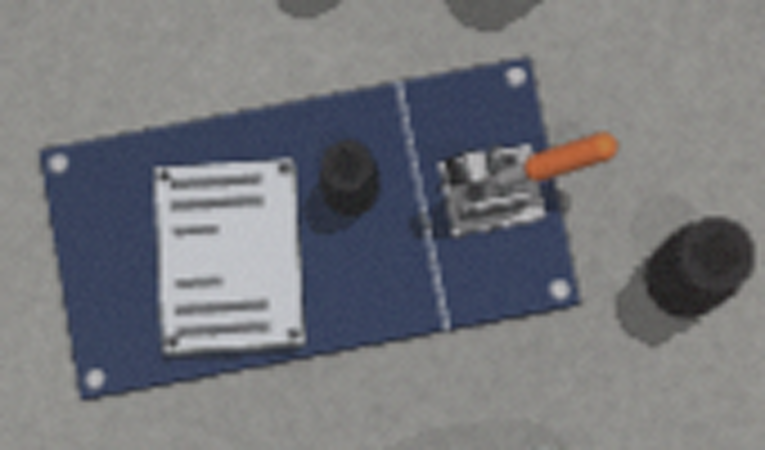

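View pics/sidecrop.png

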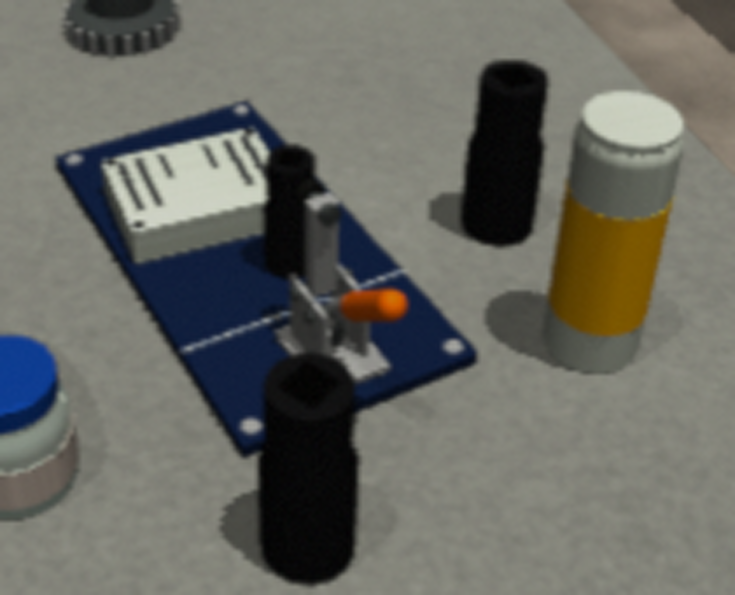

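The crops confirm it: the plate socket stands between the valve body and the line at side (330,209), and it looks thinner than the other two. Next I fit the poses.

```bash
cat >> h.py <<'E'
def rectfit(P,L,W,p0,trim=3):
    "P Nx2 contour points; fit rectangle (center x,y,yaw) with size L,W"
    def f(p):
        c,s=np.cos(p[2]),np.sin(p[2]); q=(P-p[:2])@np.array([[c,-s],[s,c]])
        ax=np.abs(q[:,0])-L/2; ay=np.abs(q[:,1])-W/2
        return np.maximum(ax,ay) # signed distance-ish
    r=least_squares(f,p0,loss='soft_l1',f_scale=1.0); return r.x,np.median(np.abs(f(r.x)))
def contour(mask_f,thr,roi,up=4):
    "subpixel outer contour of largest blob for float image"
    x0,x1,y0,y1=roi; a=cv2.resize(mask_f[y0:y1,x0:x1].astype(np.float32),None,fx=up,fy=up,interpolation=cv2.INTER_LINEAR)
    m=(a>thr).astype(np.uint8)
    m=cv2.morphologyEx(m,cv2.MORPH_CLOSE,np.ones((5*up,5*up)))
    cs=cv2.findContours(m,cv2.RETR_EXTERNAL,cv2.CHAIN_APPROX_NONE)[0]
    c=max(cs,key=cv2.contourArea).reshape(-1,2).astype(float)
    return (c+0.5)/up-0.5+[x0,y0]
def crop(c,roi,f,name,pts=()):
    x0,x1,y0,y1=roi; a=np.ascontiguousarray(cv2.resize(c["frame"][y0:y1,x0:x1],None,fx=f,fy=f,interpolation=cv2.INTER_CUBIC)[:,:,::-1])
    for p in pts:
        q=((np.array(p)-[x0,y0]+.5)*f-.5); cv2.drawMarker(a,tuple(int(v) for v in np.round(q)),(0,255,0),cv2.MARKER_CROSS,9,1)
    cv2.imwrite(name,a)
def w2p(F,P): # world->plate
    P=np.atleast_2d(P)[:,:2]-F[:2]; c,s=np.cos(F[2]),np.sin(F[2]); return P@np.array([[c,-s],[s,c]])
def p2w(F,P):
    c,s=np.cos(F[2]),np.sin(F[2]); return np.atleast_2d(P)@np.array([[c,s],[-s,c]])+F[:2]
E
python3 - <<'E'
from h import *
import pickle
top,side,res=pickle.load(open("d0.pkl","rb"))
cc=lambda u,v:((np.array([u,v])+.5)/4.5-.5+[240,155])
C=np.array([cc(40,150),cc(82,398),cc(578,303),cc(530,58)])
W=onz(top,C,12)[:,:2]; print("corners",W)
print("sides",[np.linalg.norm(W[i]-W[(i+1)%4]) for i in range(4)])
from numpy import *
tgt=np.array([[-245,85],[-245,-85],[90,-85],[90,85]])
def f(F): return (p2w(F,tgt)-W).ravel()
r=least_squares(f,[390,0,-1.4]);F=r.x; print("plate manual",F,r.fun)
L=onz(top,[cc(400,82),cc(447,328)],12)[:,:2]; print("line in plate",w2p(F,L))
fr=top["frame"].astype(float); V=cv2.cvtColor(top["frame"],cv2.COLOR_RGB2HSV)
# valve: bright
g=fr.min(2); m=g.copy(); 
con=contour(m,125,(262,312,180,242)); Vc=onz(top,con,42)[:,:2]
p,e=rectfit(Vc,90,120,[*p2w(F,[[-140,0]])[0],F[2]]); print("valve",p,e,"skew deg",np.degrees(p[2]-F[2]))
c,s=np.cos(p[2]),np.sin(p[2])
fc=np.array([[45,60],[45,-60],[-45,-60],[-45,60]])
vw=p2w(p,fc); print("valve corners plate",w2p(F,vw))
# socket tops
pickle.dump(F,open("F.pkl","wb"))
pts=list(proj(top,np.c_[vw,np.full(4,42)]))+list(proj(top,np.c_[p2w(F,tgt),np.full(4,12)]))+list(proj(top,np.c_[p2w(F,[[0,y] for y in range(-80,81,20)]),np.full(9,12)]))
crop(top,(240,410,155,255),4.5,"pics/fit.png",pts)
E
```

```text
corners [[611.87 267.76]
 [446.99 234.75]
 [511.48 -90.34]
 [676.22 -59.42]]
sides [np.float64(168.14877177719006), np.float64(331.4252103914084), np.float64(167.62239389676375), np.float64(333.45704304070955)]
plate manual [576.61  12.15  -1.38] [ 0.83  1.18 -1.1   1.37 -0.89 -2.23  1.16 -0.32]
line in plate [[  0.78  84.22]
 [  0.2  -83.78]]
valve [521.98 135.47  -1.48] 6.885926104059976 skew deg -6.099064058782939
valve corners plate [[ -80.43   25.09]
 [ -93.18  -94.23]
 [-182.67  -84.66]
 [-169.92   34.66]]
```

View pics/fit.png

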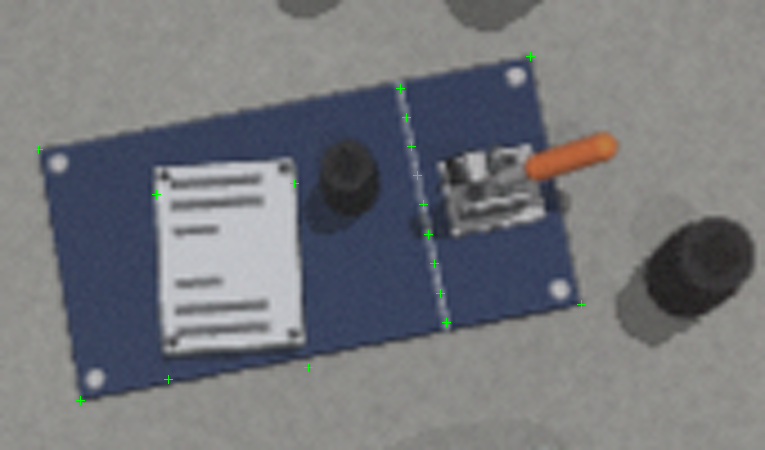

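The plate and line fit matches the picture. The valve contour leaked into the bench, so I'll mask it to the plate. I'll fit the sockets and tray as well.

```bash
cat >> h.py <<'E'
def valve(top,F,near=None,thr=115,xr=(-240,20)):
    g=top["frame"].min(2).astype(np.float32)
    poly=proj(top,np.c_[p2w(F,[[xr[0],-80],[xr[0],80],[xr[1],80],[xr[1],-80]]),np.full(4,30)])
    k=np.zeros(g.shape,np.uint8); cv2.fillPoly(k,[np.round(poly).astype(int)],1); g=g*k
    x0,y0=poly.min(0).astype(int)-5; x1,y1=poly.max(0).astype(int)+5
    con=contour(g,thr,(x0,x1,y0,y1)); P=onz(top,con,42)[:,:2]
    c=P.mean(0)
    p,e=rectfit(P,90,120,[*c,F[2]])
    return p,e
def circ_fit(c,mask,H,r_bot,h_mid,r_top,z0,p0):
    "fit x,y of stepped cylinder to mask silhouette by IoU-like soft residual on hull points"
    cs=cv2.findContours(mask.astype(np.uint8),cv2.RETR_EXTERNAL,cv2.CHAIN_APPROX_NONE)[0]
    con=max(cs,key=cv2.contourArea).reshape(-1,2).astype(float)
    t=np.linspace(0,2*np.pi,48,endpoint=False)
    def hull(p):
        P=[np.c_[p[0]+r*np.cos(t),p[1]+r*np.sin(t),np.full(48,z)] for r,z in ((r_bot,z0),(r_bot,z0+h_mid),(r_top,z0+h_mid+6),(r_top,z0+H))]
        return cv2.convexHull(proj(c,np.vstack(P)).astype(np.float32))
    def f(p):
        h=hull(p); return np.array([cv2.pointPolygonTest(h,(float(a),float(b)),True) for a,b in con])
    r=least_squares(f,p0,loss='soft_l1',diff_step=1e-3); return r.x,np.median(np.abs(f(r.x))),f(r.x).mean()
E
python3 - <<'E'
from h import *
import pickle
top,side,res=pickle.load(open("d0.pkl","rb")); F=pickle.load(open("F.pkl","rb"))
p,e=valve(top,F); print("valve",p,e,"skew",np.degrees(p[2]-F[2])); vw=p2w(p,[[45,60],[45,-60],[-45,-60],[-45,60]]); print(w2p(F,vw))
pts=list(proj(top,np.c_[vw,np.full(4,42)]))
s=res["long_socket"][2]["pixels"]; ss=res["long_socket_s"][2]["pixels"]
# socket: scene rays of mask centre vs model
x0=onz(top,[317,194],60)[0,:2]
print("guess",x0,w2p(F,x0))
for n,c,m in (("top",top,s),("side",side,ss)):
    a=circ_fit(c,m,90,19,50,16.5,12,x0); print(n,a,w2p(F,a[0]))
    if n=="side": P=a[0]
    else: PT=a[0]
# dark mask
for n,c,roi in (("top",top,(305,330,180,210)),("side",side,(318,336,180,235))):
    k=np.zeros((400,640),bool); k[roi[2]:roi[3],roi[0]:roi[1]]=c["frame"].max(2)[roi[2]:roi[3],roi[0]:roi[1]]<48
    k=cv2.morphologyEx(k.astype(np.uint8),cv2.MORPH_OPEN,np.ones((3,3)))
    a=circ_fit(c,k,90,19,50,16.5,12,x0); print("dark",n,k.sum(),a,w2p(F,a[0]))
# others (z0=0), measure sizes: base & top
for i,z in ((0,0),(1,0)):
    m=res["long_socket"][i]["pixels"]; ms=res["long_socket_s"][1-i]["pixels"]
    for H,rb,h,rt in ((90,19,50,16.5),(110,22,60,19),(120,24,66,21)):
        q0=onz(top,[res["long_socket"][i]["point"]],50)[0,:2]
        print(i,H,circ_fit(top,m,H,rb,h,rt,0,q0),circ_fit(side,ms,H,rb,h,rt,0,q0))
# tray
t=res["tray"][0]["pixels"]; cs=max(cv2.findContours(t.astype(np.uint8),0,1)[0],key=cv2.contourArea).reshape(-1,2)
tp,te=rectfit(onz(top,cs,25)[:,:2],200,110,[*onz(top,cs,25)[:,:2].mean(0),F[2]+1.57]);print("tray",tp,te)
tw=p2w(tp,[[100,55],[100,-55],[-100,-55],[-100,55]]); 
j=onz(top,[[463,205]],70); print("chrome top",j, w2p(tp,j))
print("can",onz(top,[[362,124]],180),"jar",onz(top,[[361,267]],85))
h=onz(top,[[240+608/4.5,155+145/4.5]],107); print("handle",h,w2p(F,h))
pts+=list(proj(top,np.c_[tw,np.full(4,25)]))
crop(top,(240,490,155,260),3.1,"pics/fit2.png",pts)
E
```

```text
valve [537.73 137.07  -1.5 ] 0.43270976809393247 skew -7.071929663374765
[[ -78.03   39.98]
 [ -92.81  -79.1 ]
 [-182.12  -68.02]
 [-167.35   51.06]]
guess [586.5   60.21] [[-45.25  18.99]]
top (array([586.92,  58.84]), np.float64(1.118507534889281), np.float64(1.1455220253605127)) [[-43.83  19.14]]
side (array([585.81,  62.29]), np.float64(0.7761127645385071), np.float64(1.1656444254206308)) [[-47.42  18.71]]
dark top 78 (array([593.36,  61.63]), np.float64(1.337557878325431), np.float64(0.5591610924271682)) [[-45.31  25.99]]
dark side 409 (array([576.75,  63.23]), np.float64(1.2629867755103286), np.float64(2.0627241988485583)) [[-50.1  10. ]]
0 90 (array([758.  ,  70.69]), np.float64(2.875560135406354), np.float64(-2.9923724877785696)) (array([756.71,  87.92]), np.float64(3.9117084762932786), np.float64(-4.869450816698672))
0 110 (array([753.91,  70.24]), np.float64(1.547244765653645), np.float64(-1.5044173232077696)) (array([749.96,  75.88]), np.float64(2.029852624390484), np.float64(-2.3980281051714294))
0 120 (array([751.53,  69.97]), np.float64(0.5698314967013471), np.float64(-
[... 197 characters left out ...]
6744954412)) (array([ 533.87, -150.31]), np.float64(4.177703733726948), np.float64(-5.530165243099647))
1 110 (array([ 532.52, -165.73]), np.float64(1.5217891305212667), np.float64(-1.521566049548268)) (array([ 530.66, -158.37]), np.float64(1.9959884087821165), np.float64(-2.459281665773422))
1 120 (array([ 531.69, -164.12]), np.float64(0.5267338247334876), np.float64(-0.6097028193530367)) (array([ 530.04, -160.4 ]), np.float64(0.7990467209335557), np.float64(-0.6882685991835994))
tray [ 536.59 -338.14   -0.26] 2.062348915367096
chrome top [[ 555.49 -353.06   70.  ]] [[22.13 -9.5 ]]
can [[754.37 -60.51 180.  ]] jar [[380.07 -63.22  85.  ]]
handle [[ 598.47 -101.61  107.  ]] [[115.83  -0.52]]
```

View pics/fit2.png

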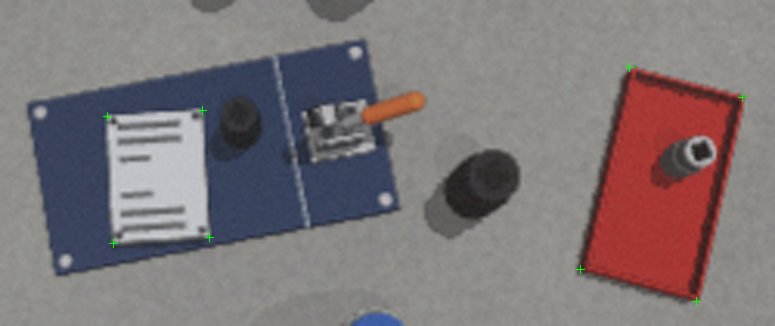

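The two other sockets fit best at about 120 mm or taller, 48 mm across. The plate socket fits 90/38/33 mm, so it is the right one, at world ≈ (586.5, 60.5). Now a helper to work out moves.

```bash
cat > go.py <<'E'
import sys
from h import *
import pickle
F=pickle.load(open("F.pkl","rb"))
def go(x,y,z,yaw):
    s=manip.read_state(); p=s["eef_pos"]; a=s["eef_rot"][2]
    d=np.array([x,y,z])-p; c,sn=np.cos(a),np.sin(a)
    print("t",round(s["clock"],2),"pos",p,"rot",s["eef_rot"],"gap",round(s["finger_gap"],1),"F",s["wrist_force"])
    t=(a-yaw+np.pi)%(2*np.pi)-np.pi
    print("shift cm",round((c*d[0]+sn*d[1])/10,3),round((sn*d[0]-c*d[1])/10,3),round(-d[2]/10,3),"turn",round(t,3),"dist",np.linalg.norm(d))
if __name__=="__main__":
    a=sys.argv[1:]
    v=[float(k) for k in a[1:]]
    if a[0]=="w": go(*v)
    else: # plate coords x y z
        w=p2w(F,[[v[0],v[1]]])[0]; print("world",w); go(w[0],w[1],v[2],F[2]+np.pi)
E
python3 go.py w 586.5 60.5 200 1.76; python3 go.py p -45.5 19 200; python3 -c "
import pickle;print(pickle.load(open('F.pkl','rb')))"
```

```text
t 0.9 pos [ 141.81 -531.38  213.44] rot [-3.14  0.    0.26] gap 94.0 F [-0.39  0.99 -0.34]
shift cm 58.227 -45.72 1.344 turn -1.499 dist 740.4385534091432
world [586.46  60.46]
t 0.9 pos [ 141.81 -531.38  213.44] rot [-3.14  0.    0.26] gap 94.0 F [-0.39  0.99 -0.34]
shift cm 58.222 -45.717 1.344 turn -1.504 dist 740.3822855987221
[576.60500955  12.1457372   -1.37648904]
```

```bash
python3 -m pendant '[[[4,-3,0,-0.1],[8,-6,0,-0.2],[12,-9,0,-0.3],[16,-12.5,0,-0.4],[20,-15.7,0,-0.5]]]' 1 20; python3 go.py p -45.5 19 200
```

```text
clock: 1.4
eef_pos: [292.7, -329.9, 213.6]
eef_rot: [3.141, -0.0, 0.765]
wrist_force: [0.2, -0.7, 0.1]
finger_gap: 94.4
world [586.46  60.46]
t 1.4 pos [ 292.65 -329.89  213.59] rot [ 3.14 -0.    0.76] gap 94.4 F [ 0.19 -0.68  0.13]
shift cm 48.224 -7.834 1.359 turn -1.001 dist 488.7539570139826
```

```bash
python3 -m pendant '[[[4.8,-0.8,0,-0.1],[9.6,-1.6,0,-0.2],[14.4,-2.3,0,-0.3],[19.2,-3.1,0,-0.4],[24,-3.9,0,-0.5]]]'; python3 go.py p -45.5 19 200
```

```text
clock: 1.9
eef_pos: [439.8, -136.0, 213.7]
eef_rot: [3.141, 0.0, 1.265]
wrist_force: [0.7, -1.3, 0.4]
finger_gap: 93.7
world [586.46  60.46]
t 1.9 pos [ 439.83 -136.05  213.73] rot [3.14 0.   1.26] gap 93.7 F [ 0.71 -1.26  0.39]
shift cm 23.153 8.066 1.373 turn -0.5 dist 245.56451699386557
```

```bash
python3 -m pendant '[[[4.6,1.6,0.2,-0.1],[9.2,3.2,0.5,-0.2],[13.8,4.8,0.8,-0.3],[18.4,6.4,1.1,-0.4],[23.15,8.07,1.37,-0.5]]]'; python3 -m pendant '[[[0,0,0,0]]]';  python3 go.py p -45.5 19 74; python3 - <<'E'
from h import *
c=cams.camera("side"); crop(c,(240,460,120,290),3.5,"pics/s1.png")
E
```

```text
clock: 2.4
eef_pos: [587.0, 59.5, 199.7]
eef_rot: [3.141, 0.0, 1.765]
wrist_force: [0.3, -1.0, 0.5]
finger_gap: 94.0
clock: 2.5
eef_pos: [587.6, 61.7, 198.2]
eef_rot: [-3.14, -0.001, 1.768]
wrist_force: [-0.3, -1.5, -0.4]
finger_gap: 93.6
world [586.46  60.46]
t 2.5 pos [587.62  61.69 198.24] rot [-3.14 -0.    1.77] gap 93.6 F [-0.31 -1.5  -0.37]
shift cm -0.098 -0.138 12.424 turn 0.003 dist 124.25050660174392
```

View pics/s1.png

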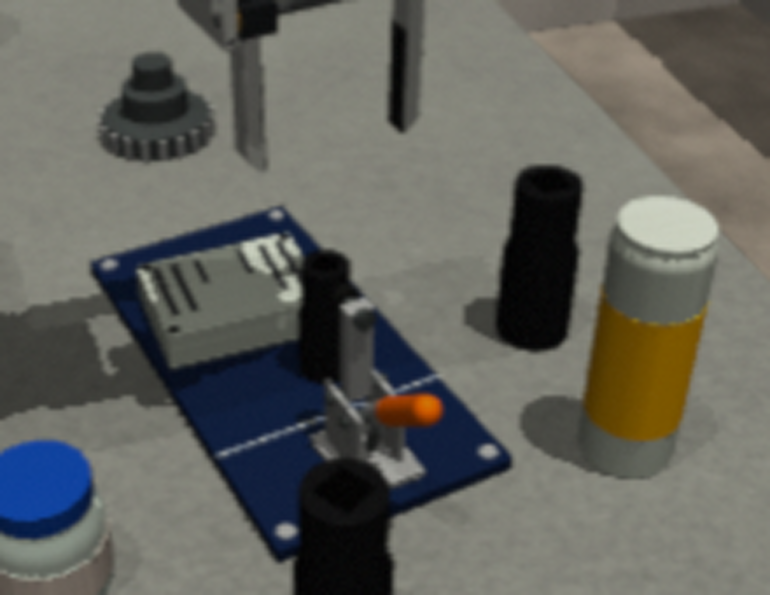

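The fingers (crop about (250,165) and (400,130)) straddle the plate socket (325,310), with clear air around it. Descending.

```bash
python3 -m pendant '[[[0,0,3,0],[0,0,6,0],[0,0,9,0],[0,0,11,0],[0,0,12.4,0]]]'; python3 -m pendant '[[[0,0,0,0],[0,0,0,0]]]' ;python3 go.py p -45.5 19 74; python3 - <<'E'
from h import *
c=cams.camera("side"); crop(c,(280,400,150,250),6,"pics/s2.png")
E
```

```text
clock: 3.05
eef_pos: [585.4, 56.5, 74.7]
eef_rot: [-3.14, -0.0, 1.759]
wrist_force: [-0.1, 0.1, 0.3]
finger_gap: 94.3
clock: 3.25
eef_pos: [586.5, 57.2, 76.8]
eef_rot: [3.141, 0.0, 1.76]
wrist_force: [-0.6, 0.8, 0.8]
finger_gap: 93.6
world [586.46  60.46]
t 3.25 pos [586.47  57.18  76.77] rot [3.14 0.   1.76] gap 93.6 F [-0.61  0.83  0.82]
shift cm 0.322 0.061 0.277 turn -0.005 dist 4.292790524649282
```

View pics/s2.png

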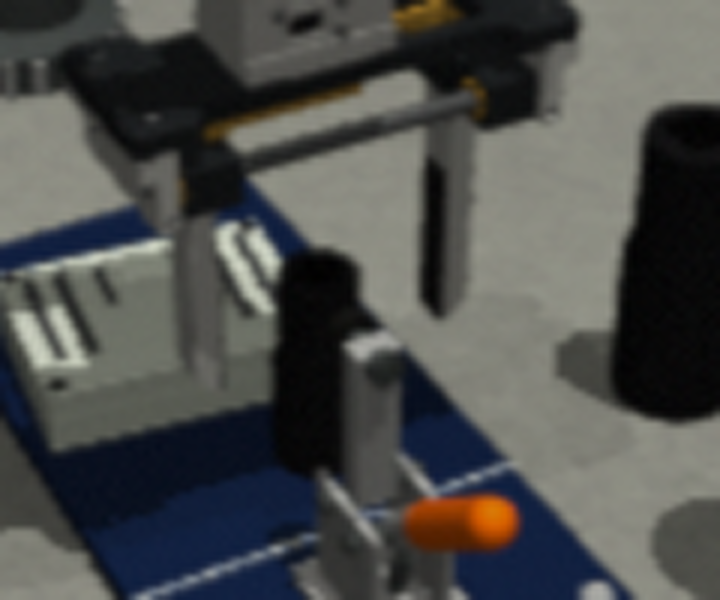

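```bash
python3 -m pendant '[[[0.3,0,0.2,0],[0.3,0,0.2,0],[0.3,0,0.2,0]]]' ;python3 go.py p -45.5 19 74
```

```text
clock: 3.6
eef_pos: [585.7, 60.7, 74.2]
eef_rot: [3.141, 0.0, 1.761]
wrist_force: [0.4, -0.0, 0.0]
finger_gap: 94.1
world [586.46  60.46]
t 3.6 pos [585.69  60.68  74.17] rot [3.14 0.   1.76] gap 94.1 F [ 0.44 -0.04  0.02]
shift cm -0.037 0.072 0.017 turn -0.004 dist 0.8267382281947729
```

```bash
python3 -m pendant '[[[0,0,0,0],[0,0,0,0],[0,0,0,0],[0,0,0,0],[0,0,0,0]]]' -1 25; python3 -m pendant '[[[0,0,0,0],[0,0,0,0],[0,0,0,0]]]';python3 - <<'E'
from h import *
c=cams.camera("side"); crop(c,(280,400,150,250),6,"pics/s3.png")
E
```

```text
clock: 4.1
eef_pos: [585.6, 60.5, 73.8]
eef_rot: [-3.142, -0.0, 1.761]
wrist_force: [0.2, -0.3, 1.0]
finger_gap: 57.3
clock: 4.4
eef_pos: [585.5, 60.5, 73.8]
eef_rot: [-3.141, -0.0, 1.761]
wrist_force: [-0.4, -1.0, 2.6]
finger_gap: 33.6
```

View pics/s3.png

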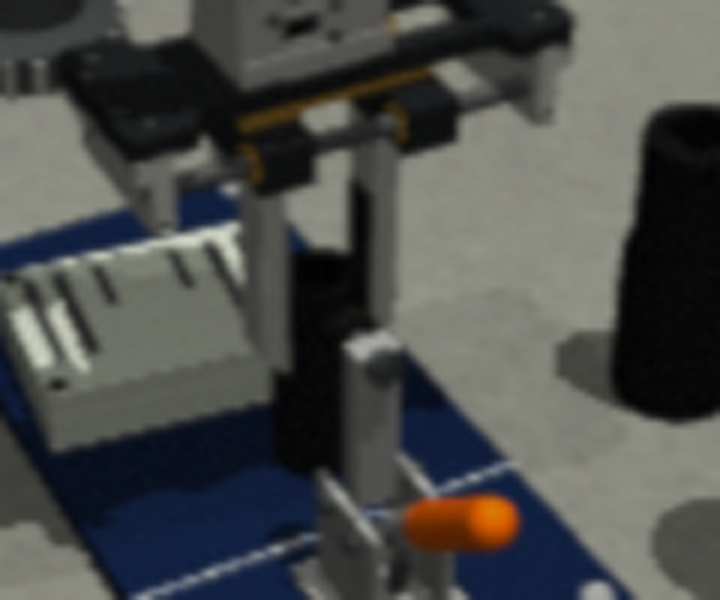

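Gripped at 33.6 mm, which matches the 33 mm upper section. Lifting.

```bash
python3 -m pendant '[[[0,0,-1,0],[0,0,-3,0],[0,0,-6,0],[0,0,-9,0],[0,0,-12,0]]]'; python3 -m pendant '[[[0,0,-2.5,0],[0,0,-4.5,0],[0,0,-4.5,0]]]'; python3 go.py w 493 -326.5 235 1.76
python3 - <<'E'
from h import *
c=cams.camera("side"); cv2.imwrite("pics/s4.png",c["frame"][:,:,::-1])
E
```

```text
clock: 4.95
eef_pos: [585.3, 60.5, 195.4]
eef_rot: [-3.141, -0.0, 1.761]
wrist_force: [1.0, 0.3, -3.2]
finger_gap: 31.7
clock: 5.25
eef_pos: [586.3, 60.6, 241.9]
eef_rot: [3.137, 0.001, 1.761]
wrist_force: [-0.2, -0.7, -3.3]
finger_gap: 32.0
t 5.25 pos [586.31  60.59 241.94] rot [3.14 0.   1.76] gap 32.0 F [-0.17 -0.69 -3.31]
shift cm -36.249 -16.475 0.694 turn 0.001 dist 398.23368785769446
```

View pics/s4.png

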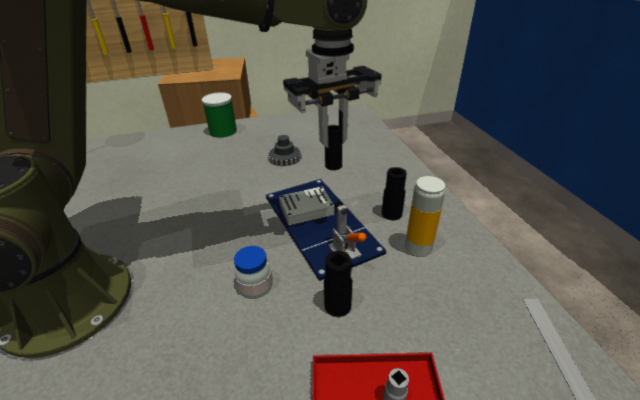

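Held upright, with a measured weight of about 0.33 kg. Now over to the tray.

```bash
python3 go.py w 489 -325.3 242 1.76; python3 -m pendant '[[[-2,-1,0,0],[-6,-2.7,0,0],[-10,-4.6,0,0],[-14,-6.4,0,0],[-18,-8.3,0,0]]]'; python3 go.py w 489 -325.3 242 1.76
```

```text
t 5.3 pos [585.75  60.55 239.67] rot [3.14 0.   1.76] gap 31.9 F [-0.21 -0.76 -4.33]
shift cm -36.062 -16.79 -0.233 turn 0.001 dist 397.79768638166865
clock: 5.8
eef_pos: [536.9, -133.3, 237.2]
eef_rot: [-3.14, -0.001, 1.761]
wrist_force: [0.7, -1.0, -3.8]
finger_gap: 31.8
t 5.8 pos [ 536.91 -133.29  237.17] rot [-3.14 -0.    1.76] gap 31.8 F [ 0.71 -0.97 -3.75]
shift cm -17.948 -8.335 -0.483 turn 0.001 dist 197.9537288888481
```

```bash
python3 -m pendant '[[[-4,-2,0,0],[-8,-3.8,0,0],[-12,-5.6,0,0],[-15.5,-7.2,0,0],[-17.9,-8.3,0,0]]]'; python3 -m pendant '[[[0,0,0,0],[0,0,0,0],[0,0,0,0]]]'; python3 go.py w 489 -325.3 66 1.76
python3 - <<'E'
from h import *
import pickle
for n in ("side","top"):
    c=cams.camera(n); cv2.imwrite(f"pics/{n}5.png",c["frame"][:,:,::-1])
r=models.regions_of("top","tray")[0]["pixels"]
h=cv2.cvtColor(c["frame"],cv2.COLOR_RGB2HSV)
E
```

```text
clock: 6.3
eef_pos: [488.9, -325.4, 236.9]
eef_rot: [-3.14, -0.002, 1.759]
wrist_force: [-0.3, 0.8, -3.3]
finger_gap: 31.8
clock: 6.6
eef_pos: [490.5, -322.4, 238.0]
eef_rot: [-3.141, -0.001, 1.762]
wrist_force: [0.4, -0.8, -2.5]
finger_gap: 31.9
t 6.6 pos [ 490.45 -322.44  237.98] rot [-3.14 -0.    1.76] gap 31.9 F [ 0.44 -0.83 -2.52]
shift cm -0.253 -0.197 17.198 turn 0.002 dist 172.01195002975575
```

View pics/side5.png

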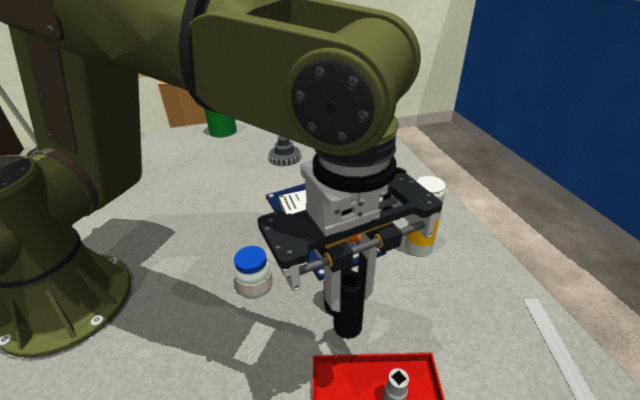

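View pics/top5.png

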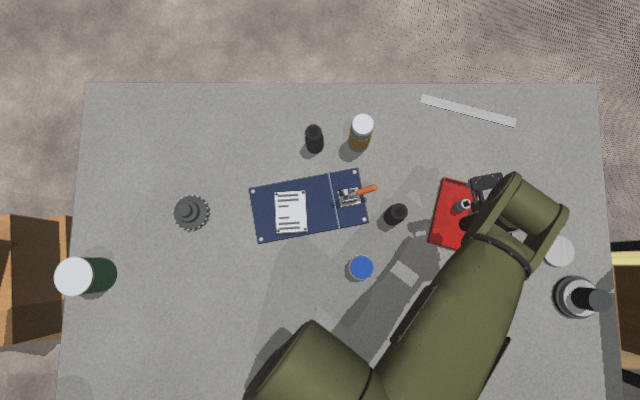

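The socket hangs over the left part of the tray at side (348,310), and the chrome socket stands apart at (398,380). Lowering.

```bash
python3 -m pendant '[[[-0.2,-0.1,3.5,0],[-0.25,-0.2,7,0],[-0.25,-0.2,10.5,0],[-0.25,-0.2,13.5,0],[-0.25,-0.2,15,0]]]'; python3 -m pendant '[[[0,0,0,0],[0,0,0,0],[0,0,0,0]]]'; python3 go.py w 489 -325.3 66 1.76
python3 - <<'E'
from h import *
c=cams.camera("side"); crop(c,(260,460,240,400),3.6,"pics/s6.png")
E
```

```text
clock: 7.25
eef_pos: [488.3, -325.1, 86.3]
eef_rot: [-3.139, -0.002, 1.762]
wrist_force: [0.4, -0.0, -3.5]
finger_gap: 31.8
clock: 7.55
eef_pos: [489.6, -326.6, 90.6]
eef_rot: [3.14, 0.002, 1.761]
wrist_force: [-0.2, -0.6, -3.2]
finger_gap: 31.7
t 7.55 pos [ 489.65 -326.63   90.6 ] rot [3.14 0.   1.76] gap 31.7 F [-0.21 -0.56 -3.21]
shift cm 0.143 -0.039 2.46 turn 0.001 dist 24.646431990214825
```

View pics/s6.png

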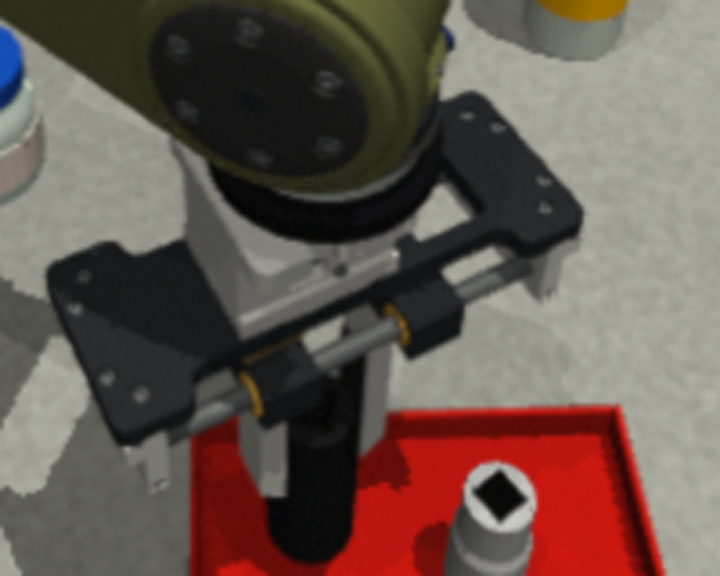

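Inside the tray walls and clear of the chrome socket. Creeping down to contact.

```bash
python3 -m pendant '[[[0,0,0.5,0],[0,0,1,0],[0,0,1.5,0],[0,0,2,0],[0,0,2,0]]]'; python3 -m pendant '[[[0,0,0.0,0],[0,0,0,0],[0,0,0.15,0],[0,0,0.15,0]]]'; python3 go.py w 489 -325.3 66 1.76
```

```text
clock: 8.1
eef_pos: [488.5, -326.0, 67.8]
eef_rot: [-3.141, -0.001, 1.761]
wrist_force: [-0.1, -0.3, -3.5]
finger_gap: 31.7
clock: 8.5
eef_pos: [488.8, -326.2, 67.2]
eef_rot: [-3.142, -0.0, 1.761]
wrist_force: [-0.3, 0.2, -3.1]
finger_gap: 31.7
t 8.5 pos [ 488.84 -326.16   67.17] rot [-3.14 -0.    1.76] gap 31.7 F [-0.29  0.2  -3.13]
shift cm 0.082 0.032 0.117 turn 0.001 dist 1.4586827186708409
```

```bash
python3 -m pendant '[[[0,0,0.05,0],[0,0,0.1,0],[0,0,0.1,0]]]'; python3 -m pendant '[[[0,0,0.05,0],[0,0,0.1,0],[0,0,0.1,0]]]'
```

```text
clock: 8.8
eef_pos: [488.8, -326.2, 66.2]
eef_rot: [-3.142, -0.0, 1.761]
wrist_force: [0.4, -0.2, -4.6]
finger_gap: 32.2
clock: 9.1
eef_pos: [489.0, -326.3, 65.6]
eef_rot: [3.141, 0.0, 1.761]
wrist_force: [-0.7, 1.6, 1.4]
finger_gap: 31.9
```

Contact: the force went from -3.3 to +1.4 N. I'll open only part way, so the fingers stay off the chrome socket, and then rise.

```bash
python3 -m pendant '[[[0,0,0,0],[0,0,0,0],[0,0,0,0],[0,0,0,0]]]' 0.05; python3 -m pendant '[[[0,0,-1,0],[0,0,-3,0],[0,0,-6,0],[0,0,-10,0],[0,0,-14,0]]]';  python3 - <<'E'
from h import *
c=cams.camera("side"); crop(c,(260,460,240,400),3.6,"pics/s7.png")
E
python3 go.py p -205 -14 210
```

```text
clock: 9.5
eef_pos: [488.9, -326.2, 65.3]
eef_rot: [3.141, 0.0, 1.761]
wrist_force: [-0.1, 0.6, -0.8]
finger_gap: 49.0
clock: 10.0
eef_pos: [488.6, -326.0, 207.4]
eef_rot: [3.142, 0.0, 1.761]
wrist_force: [0.7, -0.0, 0.7]
finger_gap: 49.4
world [523.29 210.58]
t 10.05 pos [ 490.32 -327.24  214.84] rot [3.14 0.01 1.76] gap 49.7 F [ 0.   -0.17  6.08]
shift cm 52.192 13.395 0.484 turn -0.004 dist 538.8595404369416
```

View pics/s7.png

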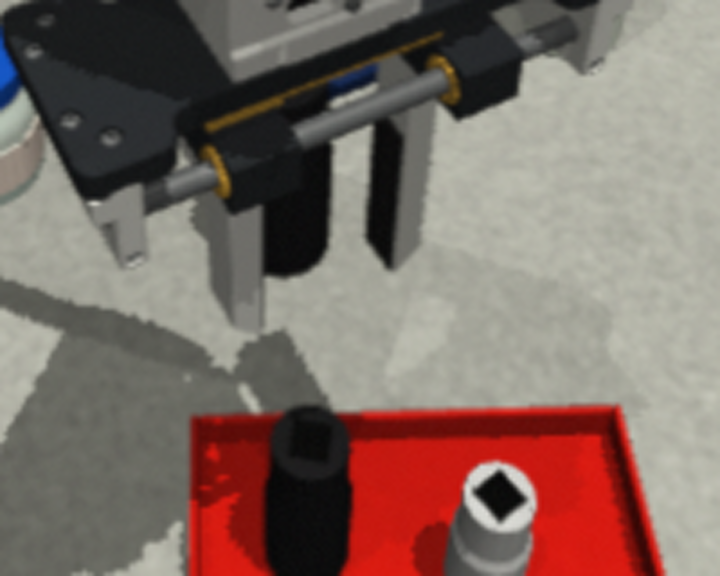

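The black socket stands upright in the tray at crop (310,440), with the chrome one untouched. Next stop is behind the valve body.

```bash
python3 -m pendant '[[[4,1,0,0],[8,2,0,0],[13,3.3,0,0],[17.5,4.5,0,0],[22,5.6,0,0]]]' 1; python3 -m pendant '[[[4.5,1.1,0,0],[9,2.3,0,0],[13.5,3.4,0,0],[18,4.6,0,0],[22.5,5.7,0,0]]]'; python3 go.py p -207 -14 205;
```

```text
clock: 10.55
eef_pos: [502.1, -97.7, 206.0]
eef_rot: [3.141, 0.0, 1.761]
wrist_force: [1.0, 0.8, 0.1]
finger_gap: 85.8
clock: 11.05
eef_pos: [515.6, 134.1, 206.1]
eef_rot: [3.141, 0.0, 1.761]
wrist_force: [0.0, 0.3, 0.0]
finger_gap: 94.0
world [522.9  212.55]
t 11.05 pos [515.64 134.11 206.05] rot [3.14 0.   1.76] gap 94.0 F [0.02 0.33 0.03]
shift cm 7.566 2.195 0.105 turn -0.004 dist 78.7835016535482
```

```bash
python3 -m pendant '[[[3.5,1,0,0],[6,1.8,0,0],[7.57,2.2,0,-0.004],[7.57,2.2,0,-0.004]]]';python3 -m pendant '[[[0,0,0,0],[0,0,0,0],[0,0,0,0]]]'; python3 go.py p -207 -14 28; python3 - <<'E'
from h import *
import pickle; F=pickle.load(open("F.pkl","rb"))
c=cams.camera("side"); crop(c,(240,400,100,260),3.6,"pics/s8.png")
c=cams.camera("top"); crop(c,(200,500,110,270),2.6,"pics/t8.png")
p,e=valve(c,F); print(p,e,w2p(F,p2w(p,[[45,60],[45,-60],[-45,-60],[-45,60]])))
E
```

```text
clock: 11.45
eef_pos: [523.0, 211.8, 205.4]
eef_rot: [3.141, -0.0, 1.767]
wrist_force: [0.1, -0.3, 0.4]
finger_gap: 93.8
clock: 11.75
eef_pos: [523.3, 209.6, 205.5]
eef_rot: [3.141, 0.0, 1.763]
wrist_force: [-0.4, 0.7, 0.8]
finger_gap: 93.6
world [522.9  212.55]
t 11.75 pos [523.26 209.58 205.46] rot [3.14 0.   1.76] gap 93.6 F [-0.35  0.69  0.81]
shift cm 0.298 0.022 17.746 turn -0.002 dist 177.48060858639005
[537.68 137.03  -1.5 ] 0.3860502011287821 [[ -77.97   39.9 ]
 [ -92.81  -79.18]
 [-182.12  -68.05]
 [-167.28   51.03]]
```

View pics/s8.png

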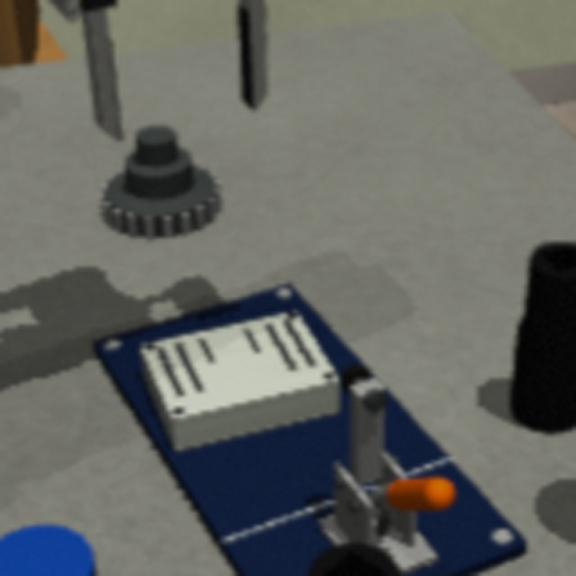

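View pics/t8.png

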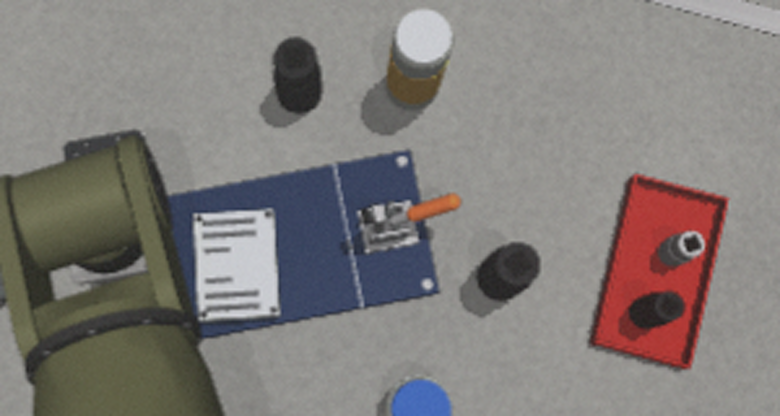

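Top view: the black socket is in the tray at crop (657,308) beside the chrome one, and everything else is as before. The valve fit is stable. Descending behind its rear face.

```bash
python3 -m pendant '[[[0,0,4,0],[0,0,8,0],[0,0,12,0],[0,0,15.5,0],[0,0,17.5,0]]]';python3 -m pendant '[[[0,0,0,0],[0,0,0,0],[0,0,0,0]]]'; python3 go.py p -170 -14 28; python3 - <<'E'
from h import *
c=cams.camera("side"); crop(c,(240,400,130,260),4.5,"pics/s9.png")
E
```

```text
clock: 12.35
eef_pos: [522.0, 209.9, 27.5]
eef_rot: [-3.139, 0.0, 1.764]
wrist_force: [-0.5, -0.4, 0.2]
finger_gap: 93.7
clock: 12.65
eef_pos: [524.0, 210.8, 31.9]
eef_rot: [3.139, -0.0, 1.765]
wrist_force: [0.6, -0.1, 0.8]
finger_gap: 94.1
world [530.04 176.24]
t 12.65 pos [523.95 210.77  31.91] rot [ 3.14 -0.    1.76] gap 94.1 F [ 0.64 -0.11  0.83]
shift cm -3.506 -0.067 0.391 turn -0.0 dist 35.282268366564345
```

View pics/s9.png

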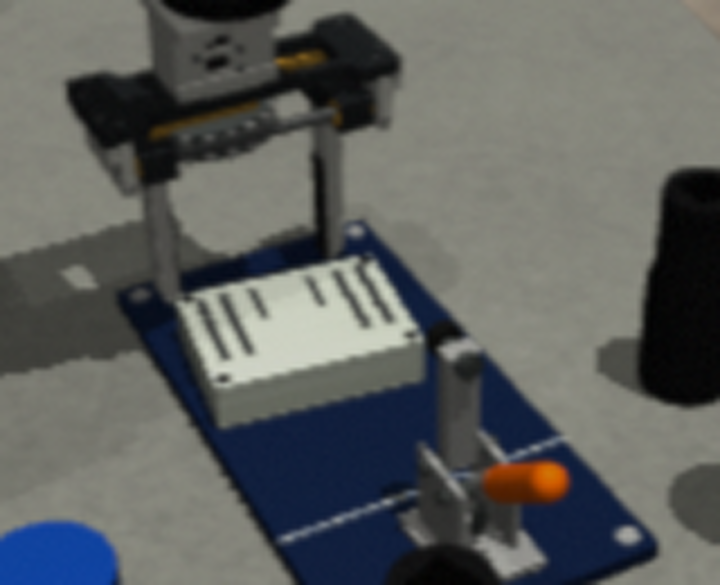

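Fingers are behind the rear face and level with the plate. Pushing gently along plate +x.

```bash
python3 -m pendant '[[[-0.6,0,0,0],[-1.2,0,0,0],[-1.8,0,0,0],[-2.4,0,0,0],[-3,0,0,0]]]';python3 -m pendant '[[[-0.5,0,0,0],[-1,0,0,0],[-1.5,0,0,0],[-2,0,0,0],[-2.5,0,0,0]]]';python3 -m pendant '[[[-0.5,0,0,0],[-1,0,0,0],[-1.5,0,0,0],[-2,0,0,0],[-2.5,0,0,0]]]'; python3 -m pendant '[[[0,0,0,0],[0,0,0,0],[0,0,0,0]]]'; python3 go.py p -98 -14 30; python3 - <<'E'
from h import *
import pickle; F=pickle.load(open("F.pkl","rb"))
c=cams.camera("side"); crop(c,(240,400,130,260),4.5,"pics/s10.png")
s=manip.read_state(); print("tool plate",w2p(F,s["eef_pos"]))
c=cams.camera("top"); crop(c,(220,420,120,270),3.8,"pics/t10.png")
p,e=valve(c,F); print(p,e,w2p(F,p2w(p,[[45,60],[45,-60],[-45,-60],[-45,60]])))
E
```

```text
clock: 13.2
eef_pos: [528.8, 181.0, 30.5]
eef_rot: [-3.141, -0.001, 1.764]
wrist_force: [-1.2, 3.8, 0.1]
finger_gap: 94.1
clock: 13.7
eef_pos: [533.9, 156.5, 30.5]
eef_rot: [3.141, -0.0, 1.765]
wrist_force: [-1.9, 3.9, 1.6]
finger_gap: 94.1
clock: 14.2
eef_pos: [538.7, 131.9, 30.5]
eef_rot: [3.141, -0.0, 1.765]
wrist_force: [-1.4, 4.1, 2.7]
finger_gap: 94.2
clock: 14.5
eef_pos: [538.5, 131.9, 30.2]
eef_rot: [-3.141, 0.0, 1.765]
wrist_force: [-1.3, -0.5, -0.2]
finger_gap: 93.6
world [543.95 105.6 ]
t 14.5 pos [538.51 131.92  30.19] rot [-3.14  0.    1.76] gap 93.6 F [-1.3  -0.52 -0.19]
shift cm -2.688 0.026 0.019 turn -0.0 dist 26.87857766783208
tool plate [[-124.96  -14.26]]
[560.33  37.2   -1.48] 2.0472676194676467 [[ 23.1   44.02]
 [ 10.99 -75.36]
 [-78.56 -66.28]
 [-66.44  53.11]]
```

View pics/s10.png

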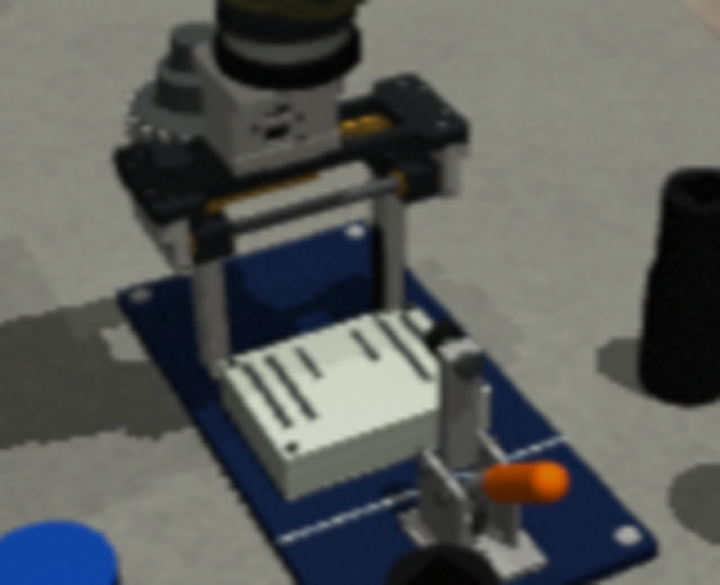

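View pics/t10.png

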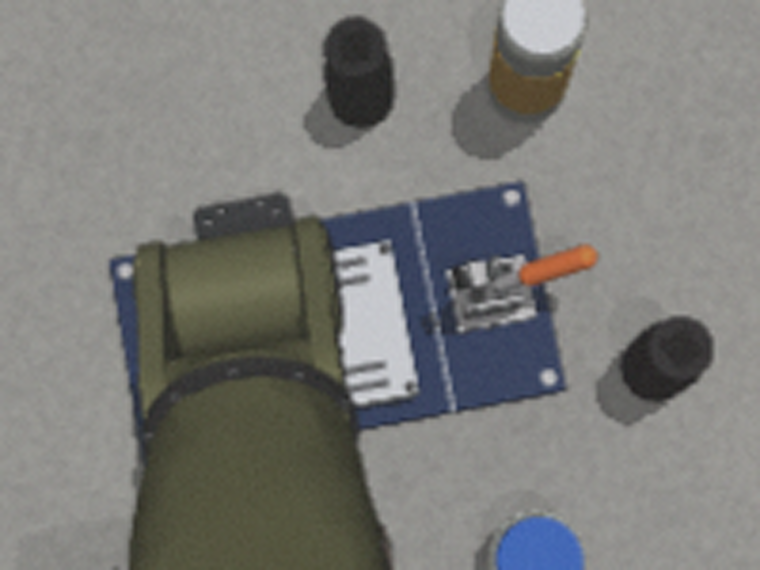

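The arm hides the rear of the valve, so the rectangle fit isn't valid here. I'll measure the front edge and line directly with sub-pixel profiles.

```bash
cat >> h.py <<'E'
def prof(c,F,y,xs,z):
    g=c["frame"].astype(np.float32).min(2)
    P=proj(c,np.c_[p2w(F,np.c_[xs,np.full(len(xs),y)]),np.full(len(xs),z)]).astype(np.float32)
    return cv2.remap(g,P[:,:1],P[:,1:],cv2.INTER_LINEAR).ravel()
def line_edge(c,F,guess,ys_line=(-80,-72,-64,-56,-48,-40,-32,32,40,48,56,64,72,80),ys=None,show=True):
    L=[];E=[]
    for y in ys_line:
        xs=np.arange(-7,7.01,.25); v=prof(c,F,y,xs,12); b=np.median(np.r_[v[:8],v[-8:]]); w=np.clip(v-b-15,0,None)
        if w.sum()>20: L.append((y,(w*xs).sum()/w.sum()))
    for y in (ys if ys is not None else range(-65,45,5)):
        xs=np.arange(guess-14,guess+10,.25); v=prof(c,F,y,xs,42)
        hi=np.median(v[:10]); lo=v.min(); t=(hi+lo)/2
        i=np.argmin(v) ; k=[j for j in range(i) if v[j]>=t]
        if k and hi>110:
            j=k[-1]; E.append((y,xs[j]+.25*(v[j]-t)/(v[j]-v[j+1]+1e-6)))
    return np.array(L),np.array(E)
def robust(A):
    f=lambda p:p[0]+p[1]*A[:,0]-A[:,1]
    r=least_squares(f,[0,0],loss='soft_l1',f_scale=.5); return r.x,np.median(np.abs(f(r.x)))
E
python3 - <<'E'
from h import *
import pickle; F=pickle.load(open("F.pkl","rb"))
c=cams.camera("top"); pickle.dump(c,open("c10.pkl","wb"))
L,E=line_edge(c,F,-25)
print(L.T);print(E.T)
print("line",robust(L),"edge",robust(E))
print(prof(c,F,-30,np.arange(-45,-8,1.),42).round())
E
```

```text
[[-80.   -72.   -64.   -56.   -48.   -40.   -32.    32.    40.    48.
   56.    64.    72.    80.  ]
 [  0.07  -0.29   0.18  -0.49   0.12  -0.64   0.25   0.24  -0.82   0.12
   -0.95   0.19  -0.82  -0.13]]
[[-65.   -60.   -55.   -50.   -45.   -40.   -35.   -30.   -25.   -20.
  -15.   -10.    -5.     0.     5.    10.    15.    20.    25.    30.
   35.    40.  ]
 [-25.68 -24.57 -23.69 -24.73 -24.2  -23.78 -24.82 -24.24 -24.03 -24.94
  -24.37 -24.12 -24.84 -24.54 -23.67 -24.3  -24.6  -23.8  -24.4  -24.73
  -23.92 -24.56]]
line (array([-0.18, -0.  ]), np.float64(0.3880325962942782)) edge (array([-24.36,   0.  ]), np.float64(0.32493766103756805))
[198. 199. 198. 198. 198. 198. 197. 197. 197. 197. 197. 197. 198. 198.
 199. 198. 198. 194. 184. 175. 154. 114.  74.  54.  57.  60.  61.  59.
  57.  56.  57.  57.  57.  58.  58.  57.  57.]
```

The front edge reads -24.4 mm and is parallel to the line (line -0.2). Advancing 22 mm, then re-measuring.

```bash
python3 -m pendant '[[[-0.5,0,0,0],[-1,0,0,0],[-1.4,0,0,0],[-1.8,0,0,0],[-2.1,0,0,0]]]'; python3 -m pendant '[[[0,0,0,0],[0,0,0,0],[0,0,0,0]]]'; python3 - <<'E'
from h import *
np.set_printoptions(precision=4,suppress=True)
import pickle; F=pickle.load(open("F.pkl","rb"))
s=manip.read_state(); print("tool plate",w2p(F,s["eef_pos"]),s["wrist_force"],s["clock"])
c=cams.camera("top"); pickle.dump(c,open("c11.pkl","wb"))
L,E=line_edge(c,F,-3)
print(E.T)
print("line",robust(L),"edge",robust(E))
print(prof(c,F,-30,np.arange(-15,8,1.),42).round())
crop(c,(280,380,160,250),7,"pics/t11.png")
E
```

```text
clock: 15.15
eef_pos: [542.6, 111.1, 30.2]
eef_rot: [-3.142, -0.0, 1.765]
wrist_force: [-1.7, 3.8, -0.9]
finger_gap: 94.0
clock: 15.45
eef_pos: [542.7, 111.4, 30.3]
eef_rot: [3.141, 0.0, 1.765]
wrist_force: [-0.6, 0.0, 0.1]
finger_gap: 94.1
tool plate [[-103.9092  -14.1539]] [-0.557   0.0065  0.0785] 15.45
[[-65.     -60.     -55.     -50.     -45.     -40.     -35.     -30.
  -25.     -20.     -15.     -10.      -5.       0.       5.      10.
   15.      20.      25.      30.      35.      40.    ]
 [ -3.5267  -2.4287  -0.3127  -2.8394  -1.912   -1.1188  -2.7945  -2.5077
   -1.0566  -3.0752  -2.842   -1.9872  -3.6551  -2.8484  -1.9148  -2.8263
   -2.3359  -1.6013  -1.772   -1.9362  -1.7599  -1.0823]]
line (array([-3.7536,  0.0017]), np.float64(1.458441842640769)) edge (array([-2.1554,  0.0085]), np.float64(0.4716262983371742))
[198. 199. 199. 198. 197. 197. 198. 199. 194. 186. 178. 161. 139. 117.
 106.  98.  88.  78.  68.  59.  57.  56.  56.]
```

View pics/t11.png

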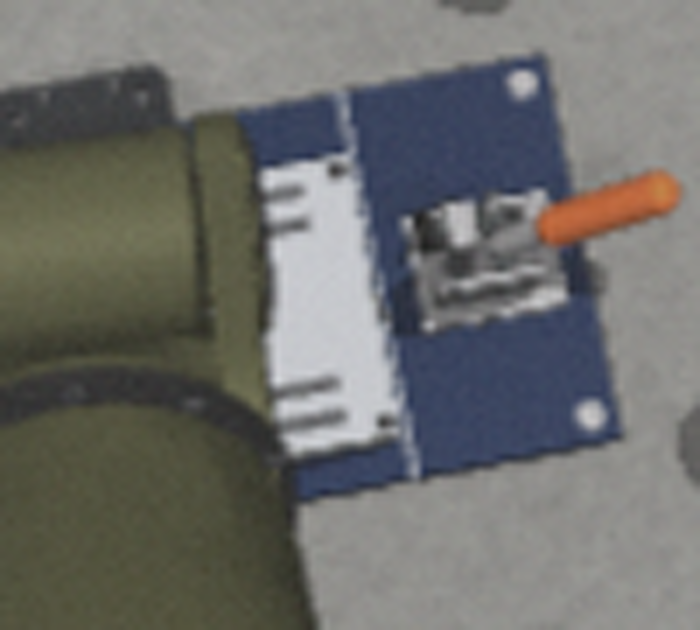

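```bash
python3 -m pendant '[[[-0.08,0,0,0],[-0.16,0,0,0],[-0.24,0,0,0],[-0.31,0,0,0],[-0.31,0,0,0]]]'; python3 -m pendant '[[[0,0,0,0],[0,0,0,0],[0,0,0,0]]]'; python3 - <<'E'
from h import *
import pickle; F=pickle.load(open("F.pkl","rb"))
s=manip.read_state(); print("tool plate",w2p(F,s["eef_pos"]),s["wrist_force"],s["clock"])
E
python3 -m pendant '[[[0.5,0,0,0],[1.5,0,0,0],[3,0,0,0],[5,0,0,0],[7,0,0,0]]]'
python3 -m pendant '[[[0,0,-3,0],[0,0,-7,0],[0,0,-11,0],[0,0,-15,0],[0,0,-18,0]]]'
python3 - <<'E'
from h import *
import pickle; F=pickle.load(open("F.pkl","rb"))
c=cams.camera("top"); pickle.dump(c,open("c12.pkl","wb"))
p,e=valve(c,F,xr=(-240,12)); print(e,np.degrees(p[2]-F[2])); print(w2p(F,p2w(p,[[45,60],[45,-60],[-45,-60],[-45,60]])))
for y in (-60,-45,-30,-15,0,15,30,45,75,-80): print(y,prof(c,F,y,np.arange(-8,6,1.),42 if abs(y)<70 else 12).round())
crop(c,(250,380,160,250),6,"pics/t12.png")
c=cams.camera("side"); pickle.dump(c,open("s12.pkl","wb")); crop(c,(250,390,160,280),5,"pics/s12.png")
E
```

```text
clock: 16.0
eef_pos: [543.2, 108.6, 30.3]
eef_rot: [3.142, -0.0, 1.765]
wrist_force: [-1.1, 4.0, 0.6]
finger_gap: 94.1
clock: 16.3
eef_pos: [543.2, 108.6, 30.3]
eef_rot: [3.142, -0.0, 1.765]
wrist_force: [-0.7, 5.7, 1.2]
finger_gap: 93.8
tool plate [[-101.06  -14.19]] [-0.67  5.69  1.18] 16.3
clock: 16.8
eef_pos: [529.2, 178.7, 30.3]
eef_rot: [-3.142, 0.0, 1.765]
wrist_force: [0.9, -0.8, -0.5]
finger_gap: 94.0
clock: 17.3
eef_pos: [529.5, 178.3, 213.0]
eef_rot: [3.139, 0.0, 1.765]
wrist_force: [-0.0, -0.8, 1.3]
finger_gap: 93.9
0.5028403526428633 0.3708884787490772
[[ -0.66  51.38]
 [  0.12 -68.62]
 [-89.88 -69.2 ]
 [-90.65  50.8 ]]
-60 [111. 108. 117. 126. 135. 142. 148. 139. 120.  98.  84.  74.  65.  63.]
-45 [199. 199. 199. 199. 194. 186. 178. 157. 128.  98.  82.  72.  63.  62.]
-30 [202. 201. 200. 199. 194. 186. 177. 154. 124.  94.  80.  70.  60.  59.]
-15 [198. 195. 192. 188. 175. 160. 144. 124. 105.  84.  70.  58.  47.  47.]
0 [199. 197. 195. 193. 182. 169. 157. 134. 107.  78.  70.  63.  57.  57.]
15 [199. 199. 199. 199. 191. 182. 174. 143. 110.  76.  70.  65.  59.  59.]
30 [197. 199. 201. 203. 192. 181. 169. 140. 107.  77.  70.  63.  57.  57.]
45 [ 76.  84.  98. 111. 120. 130. 132. 112.  93.  76.  70.  65.  61.  60.]
75 [ 57.  58.  59.  68.  83. 100. 112. 122. 131. 124. 100.  73.  58.  59.]
-80 [ 60.  61.  62.  62.  77.  91. 106. 116. 124. 133. 110.  87.  62.  61.]
```

View pics/t12.png

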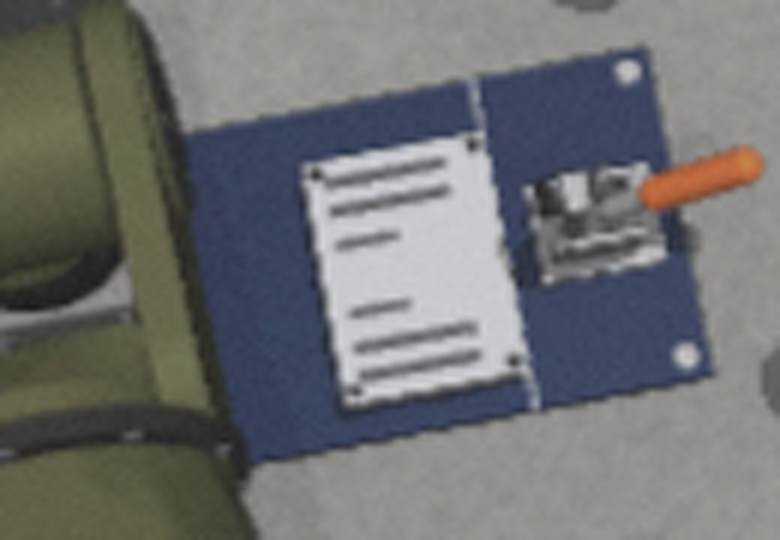

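View pics/s12.png

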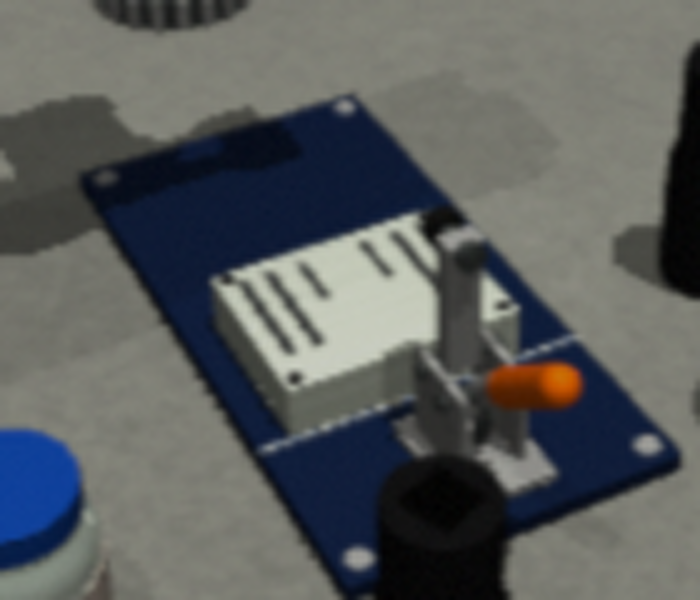

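```bash
cat >> h.py <<'E'
def edge(c,F,ys,a,b,z,inside):
    "half-level crossing along x in [a,b]; inside=-1 valve at a side, +1 valve at b side"
    out=[]
    for y in ys:
        xs=np.arange(a,b,.25); v=prof(c,F,y,xs,z)
        if inside>0: v=v[::-1]; xs=xs[::-1]
        hi=np.median(v[:8]); lo=np.median(v[-8:]); t=(hi+lo)/2
        if hi<150: continue
        j=np.where(v<t)[0][0]; out.append((y,xs[j-1]+(xs[j]-xs[j-1])*(v[j-1]-t)/(v[j-1]-v[j])))
    return np.array(out)
E
python3 - <<'E'
from h import *
np.set_printoptions(precision=4,suppress=True)
import pickle; F=pickle.load(open("F.pkl","rb"))
c10=pickle.load(open("c10.pkl","rb"));c=pickle.load(open("c12.pkl","rb"))
L,E=line_edge(c10,F,-25); print("line",robust(L),"edge10",robust(E))
ys=np.arange(-60,46,2.5)
print("edge10b",robust(edge(c10,F,ys,-40,-12,42,-1)))
L2,_=line_edge(c,F,-3,ys_line=(-80,-77,-74,56,60,64,68,72,76,80)); print("line12",robust(L2),len(L2))
R=edge(c,F,ys,-104,-78,42,1); print("rear",robust(R),len(R))
Fr=edge(c,F,ys,-12,14,42,-1); print("front",robust(Fr),len(Fr)); 
# same for initial picture orientation consistency
E
```

```text
line (array([-0.1819, -0.0016]), np.float64(0.3880325962942782)) edge10 (array([-24.3614,   0.0018]), np.float64(0.32493766103756805))
edge10b (array([-24.4084,  -0.0014]), np.float64(0.39240316111310136))
line12 (array([-0.0828, -0.0039]), np.float64(0.1950325406152097)) 10
rear (array([-91.0505,   0.0049]), np.float64(0.32826955796886637)) 31
front (array([-0.9431, -0.0052]), np.float64(0.482441625853966)) 43
```

```bash
python3 - <<'E'
from h import *
import pickle; F=pickle.load(open("F.pkl","rb"))
c=pickle.load(open("s12.pkl","rb"))
xs=np.arange(-8,8.1,1)
print(xs)
for y in (-82,-79,-76,-74,-65,-60,-55,-50,-45,-40,-35,55,60,65,70,75,80): print(y,prof(c,F,y,xs,12).round())
E
```

```text
[-8. -7. -6. -5. -4. -3. -2. -1.  0.  1.  2.  3.  4.  5.  6.  7.  8.]
-82 [14. 16. 18. 21. 30. 46. 66. 87. 89. 84. 78. 65. 51. 39. 26. 20. 19.]
-79 [ 15.  16.  20.  28.  38.  50.  71.  92. 112. 118.  98.  76.  55.  41.
  31.  23.  17.]
-76 [15. 17. 20. 24. 39. 54. 72. 85. 86. 82. 75. 61. 46. 32. 21. 19. 18.]
-74 [14. 16. 21. 25. 30. 46. 64. 81. 91. 82. 70. 58. 47. 37. 28. 20. 18.]
-65 [80. 82. 83. 84. 86. 88. 91. 93. 93. 89. 75. 60. 46. 35. 28. 22. 17.]
-60 [ 90.  90.  91.  93.  96. 103. 112. 118. 117. 100.  83.  64.  50.  38.
  29.  21.  19.]
-55 [89. 89. 89. 90. 91. 92. 93. 96. 95. 91. 80. 66. 53. 39. 26. 22. 20.]
-50 [ 90.  91.  93.  98. 104. 112. 121. 124. 121. 113.  94.  72.  52.  36.
  28.  22.  19.]
-45 [ 89.  90.  91.  94.  96. 100. 104. 108. 111.  99.  83.  68.  51.  40.
  31.  23.  18.]
-40 [ 90.  91.  91.  92.  97. 102. 108. 113. 102.  89.  74.  56.  42.  32.
  25.  19.  18.]
-35 [ 89.  89.  89.  90.  93.  97. 101. 100.  98.  92.  81.  66.  51.  37.
  27.  23.  19.]
55 [67. 59. 51. 49. 50. 59. 76. 85. 89. 88. 81. 70. 60. 51. 45. 38. 31.]
60 [16. 15. 21. 27. 33. 41. 58. 73. 82. 83. 70. 59. 48. 38. 37. 37. 38.]
65 [ 16.  19.  22.  27.  40.  61.  83. 107. 111.  98.  85.  70.  56.  45.
  37.  31.  29.]
70 [16. 17. 20. 29. 39. 51. 65. 72. 74. 73. 67. 54. 41. 31. 23. 21. 21.]
75 [15. 18. 23. 29. 36. 51. 66. 80. 92. 91. 77. 62. 48. 36. 28. 23. 19.]
80 [33. 34. 37. 37. 52. 65. 79. 92. 90. 83. 73. 64. 56. 50. 41. 35. 34.]
```

Top profiles (front -0.9, rear -91.05), side view (about -0.6) and dead reckoning (-0.4) all put the edge 0.3–0.9 mm short of the line and parallel to it. I'll nudge it about 0.6 mm.

```bash
python3 go.py p -112 -14.2 30; python3 -m pendant '[[[0,0,5,0],[0,0,10,0],[0,0,14,0],[0,0,17,0],[0,0,18.2,0]]]'; python3 -m pendant '[[[0,0,0,0],[0,0,0,0],[0,0,0,0],[0,0,0,0]]]'; python3 go.py p -104 -14.2 30
```

```text
world [541.05 119.3 ]
t 17.4 pos [530.71 178.51 214.7 ] rot [ 3.13 -0.    1.77] gap 93.8 F [-0.04  0.48  0.01]
shift cm -6.01 -0.132 18.47 turn 0.0 dist 194.23907374498148
clock: 17.9
eef_pos: [527.6, 177.4, 24.7]
eef_rot: [-3.136, 0.0, 1.765]
wrist_force: [0.5, -0.6, 0.5]
finger_gap: 94.1
clock: 18.3
eef_pos: [530.3, 177.4, 29.6]
eef_rot: [3.139, -0.0, 1.765]
wrist_force: [0.2, -0.2, 0.1]
finger_gap: 94.1
world [542.59 111.45]
t 18.3 pos [530.3 177.4  29.6] rot [ 3.14 -0.    1.76] gap 94.1 F [ 0.17 -0.15  0.12]
shift cm -6.709 -0.066 -0.04 turn -0.0 dist 67.09087853931916
```

```bash
python3 -m pendant '[[[-2,0,0,0],[-4,0,0,0],[-5.5,0,0,0],[-6.3,0,0,0],[-6.6,0,0,0]]]'; python3 -m pendant '[[[0,0,0,0],[0,0,0,0],[0,0,0,0],[0,0,0,0],[0,0,0,0]]]'; python3 go.py p -100.4 -14.2 30
```

```text
clock: 18.8
eef_pos: [542.7, 111.8, 28.5]
eef_rot: [3.141, 0.0, 1.764]
wrist_force: [0.1, 0.4, 0.4]
finger_gap: 94.2
clock: 19.3
eef_pos: [542.3, 112.7, 28.3]
eef_rot: [-3.142, -0.0, 1.765]
wrist_force: [0.3, 0.3, 0.2]
finger_gap: 94.1
world [543.29 107.91]
t 19.3 pos [542.34 112.67  28.26] rot [-3.14 -0.    1.77] gap 94.1 F [0.27 0.32 0.22]
shift cm -0.485 0.001 -0.174 turn 0.0 dist 5.14739713074547
```

```bash
python3 -m pendant '[[[-0.12,0,0,0],[-0.24,0,0,0],[-0.36,0,0,0],[-0.45,0,0,0],[-0.5,0,0,0]]]'; python3 -m pendant '[[[0,0,0,0],[0,0,0,0],[0,0,0,0],[0,0,0,0]]]'; python3 go.py p -100.4 -14.2 30
```

```text
clock: 19.8
eef_pos: [543.3, 107.7, 28.3]
eef_rot: [-3.142, -0.001, 1.765]
wrist_force: [-0.5, 4.4, -0.4]
finger_gap: 93.6
clock: 20.2
eef_pos: [543.3, 107.6, 28.3]
eef_rot: [-3.142, -0.0, 1.765]
wrist_force: [-2.4, 5.1, -0.3]
finger_gap: 94.2
world [543.29 107.91]
t 20.2 pos [543.32 107.6   28.27] rot [-3.14 -0.    1.76] gap 94.2 F [-2.37  5.05 -0.33]
shift cm 0.031 0.002 -0.173 turn -0.0 dist 1.7568218745970536
```

```bash
python3 -m pendant '[[[0.5,0,0,0],[1.5,0,0,0],[3,0,0,0],[5,0,0,0],[7,0,0,0]]]'
python3 -m pendant '[[[0,0,-3,0],[0,0,-7,0],[0,0,-11,0],[0,0,-15,0],[0,0,-18,0]]]' -1
python3 - <<'E'
from h import *
np.set_printoptions(precision=4,suppress=True)
import pickle; F=pickle.load(open("F.pkl","rb"))
c=cams.camera("top"); pickle.dump(c,open("c13.pkl","wb"))
p,e=valve(c,F,xr=(-240,12)); print(e,np.degrees(p[2]-F[2])); print(w2p(F,p2w(p,[[45,60],[45,-60],[-45,-60],[-45,60]])))
ys=np.arange(-60,46,2.5)
R=edge(c,F,ys,-104,-78,42,1); print("rear",robust(R),len(R))
Fr=edge(c,F,ys,-12,14,42,-1); print("front",robust(Fr),len(Fr)); 
c=cams.camera("side"); pickle.dump(c,open("s13.pkl","wb")); crop(c,(250,390,160,280),5,"pics/s13.png")
xs=np.arange(-8,8.1,1)
S=lambda ys:np.mean([ (prof(c,F,y,xs,12)-16).sum() for y in ys]) 
print("side",S(np.arange(-66,-34,1)),"line",S(np.arange(-82,-73,1)),S(np.arange(64,79,1)))
c=pickle.load(open("s12.pkl","rb"));print("side before",S(np.arange(-66,-34,1)),"line",S(np.arange(-82,-73,1)),S(np.arange(64,79,1)))
E
python3 go.py p 165 0 215
```

```text
clock: 20.7
eef_pos: [529.4, 177.7, 28.3]
eef_rot: [3.142, 0.0, 1.765]
wrist_force: [-0.1, 0.2, -0.3]
finger_gap: 93.9
clock: 21.2
eef_pos: [529.8, 177.3, 211.0]
eef_rot: [3.139, 0.0, 1.765]
wrist_force: [0.3, -0.3, -0.3]
finger_gap: 57.1
0.47995299090265675 0.237924161116832
[[  0.0293  51.2859]
 [  0.5276 -68.713 ]
 [-89.4716 -69.0867]
 [-89.97    50.9122]]
rear (array([-90.419 ,   0.0018]), np.float64(0.23576417506096448)) 33
front (array([-0.5745, -0.0006]), np.float64(0.4523708676871026)) 43
side 968.9302 line 548.7669 532.905
side before 1000.2742 line 544.4001 534.31244
world [ 608.46 -149.75]
t 21.3 pos [530.92 177.54 212.71] rot [ 3.13 -0.    1.77] gap 49.1 F [-0.21  0.1  -0.26]
shift cm -33.61 1.278 -0.229 turn 0.0 dist 336.354222318631
```

View pics/s13.png

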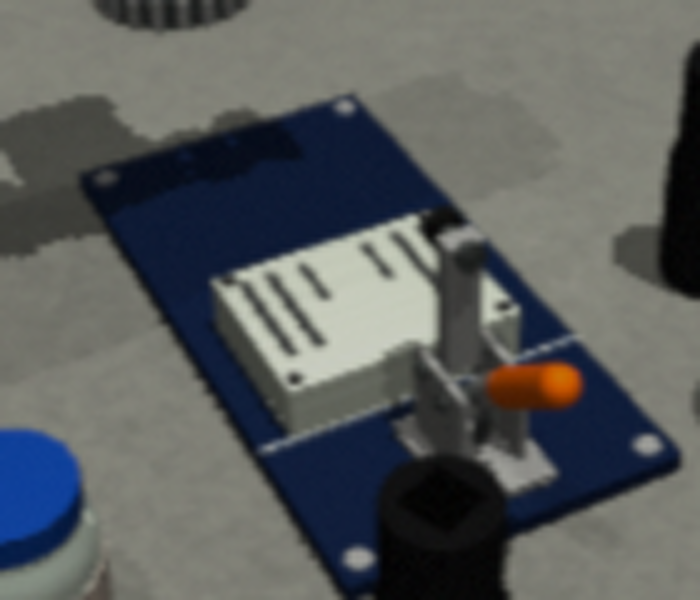

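Top readings now put the edge within about 0.5 mm of the line and parallel to it. The side view shows the line running along the foot of the front face. The valve body is at rest, so now the handle, with fingers closed.

```bash
python3 -m pendant '[[[-3,0.1,0,0],[-7,0.3,0,0],[-11.5,0.4,0,0],[-16,0.6,0,0],[-20.5,0.8,0,0]]]' -1 20; python3 -m pendant '[[[-4.5,0.1,0,0],[-8.5,0.3,0,0],[-11.5,0.4,0,0],[-13.1,0.48,0,0],[-13.1,0.48,0,0]]]';python3 -m pendant '[[[0,0,0,0],[0,0,0,0],[0,0,0,0]]]'; python3 go.py p 165 0 101; python3 - <<'E'
from h import *
c=cams.camera("side"); crop(c,(250,470,120,310),3.2,"pics/s14.png")
import pickle; F=pickle.load(open("F.pkl","rb")); print(w2p(F,[[531,-162]]),w2p(F,[[754,-60]]))
E
```

```text
clock: 21.8
eef_pos: [577.2, -24.3, 207.4]
eef_rot: [-3.141, -0.0, 1.765]
wrist_force: [-0.7, 0.3, -0.8]
finger_gap: 9.4
clock: 22.3
eef_pos: [607.2, -151.6, 207.2]
eef_rot: [-3.14, -0.001, 1.763]
wrist_force: [0.2, -0.4, 0.0]
finger_gap: 0.4
clock: 22.6
eef_pos: [607.3, -149.7, 208.5]
eef_rot: [3.141, 0.0, 1.766]
wrist_force: [-0.9, -0.1, 0.5]
finger_gap: 0.5
world [ 608.46 -149.75]
t 22.6 pos [ 607.25 -149.73  208.48] rot [3.14 0.   1.77] gap 0.5 F [-0.86 -0.12  0.54]
shift cm -0.025 0.118 10.748 turn 0.001 dist 107.48406789395271
[[162.06 -78.37]] [[105.04 160.13]]
```

View pics/s14.png

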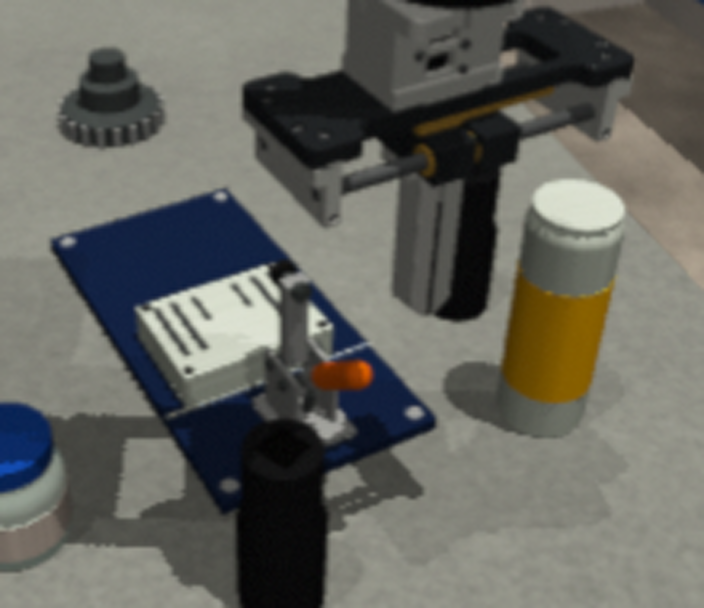

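Closed fingers are over the point beyond the handle and clear of the can and socket. Descending to z≈101.

```bash
python3 -m pendant '[[[0,0.1,3,0],[0,0.1,6,0],[0,0.1,8.5,0],[0,0.1,10,0],[0,0.1,10.7,0]]]';python3 -m pendant '[[[0,0,0,0],[0,0,0,0],[0,0,0,0],[0,0,0,0]]]'; python3 go.py p 135 0 101; python3 - <<'E'
from h import *
c=cams.camera("side"); crop(c,(290,430,170,290),5,"pics/s15.png")
E
```

```text
clock: 23.15
eef_pos: [607.9, -150.4, 100.2]
eef_rot: [-3.14, -0.001, 1.765]
wrist_force: [0.6, -0.5, 0.7]
finger_gap: 0.4
clock: 23.55
eef_pos: [608.5, -151.0, 102.2]
eef_rot: [3.14, 0.001, 1.765]
wrist_force: [0.4, 0.9, -0.1]
finger_gap: 0.9
world [ 602.67 -120.31]
t 23.55 pos [ 608.54 -150.96  102.18] rot [3.14 0.   1.76] gap 0.9 F [ 0.42  0.9  -0.12]
shift cm 3.12 0.015 0.118 turn -0.0 dist 31.22351532537734
```

View pics/s15.png

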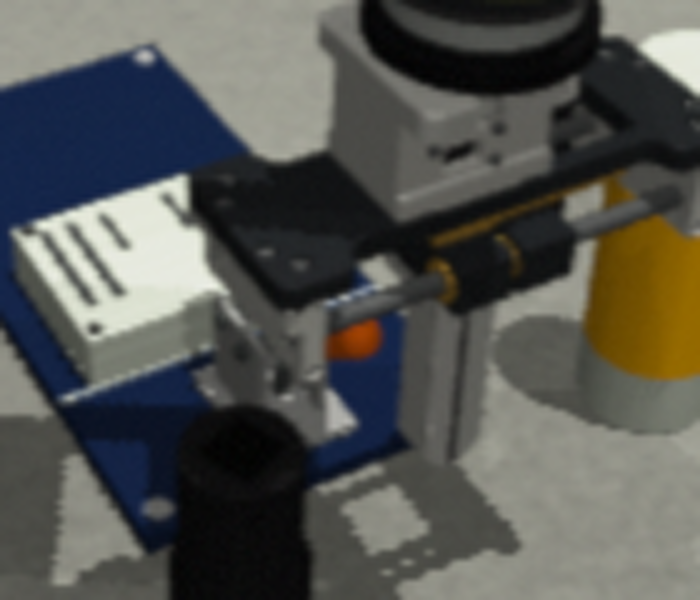

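```bash
python3 -m pendant '[[[0.8,0,0,0],[1.6,0,0,0],[2.4,0,0,0],[3.2,0,0,0],[4,0,0,0]]]';python3 -m pendant '[[[0.5,0,0,0],[1,0,0,0],[1.5,0,0,0],[2,0,0,0],[2.5,0,0,0]]]';python3 - <<'E'
from h import *
c=cams.camera("side"); crop(c,(290,430,170,290),5,"pics/s16.png")
import pickle; F=pickle.load(open("F.pkl","rb")); print(w2p(F,manip.read_state()["eef_pos"]))
E
```

```text
clock: 24.1
eef_pos: [600.8, -111.7, 101.8]
eef_rot: [3.141, 0.002, 1.765]
wrist_force: [3.1, -10.1, 4.2]
finger_gap: 0.6
clock: 24.6
eef_pos: [595.7, -86.8, 101.6]
eef_rot: [3.141, 0.0, 1.765]
wrist_force: [-0.2, -1.0, 2.1]
finger_gap: 0.6
[[99.82 -0.39]]
```

View pics/s16.png

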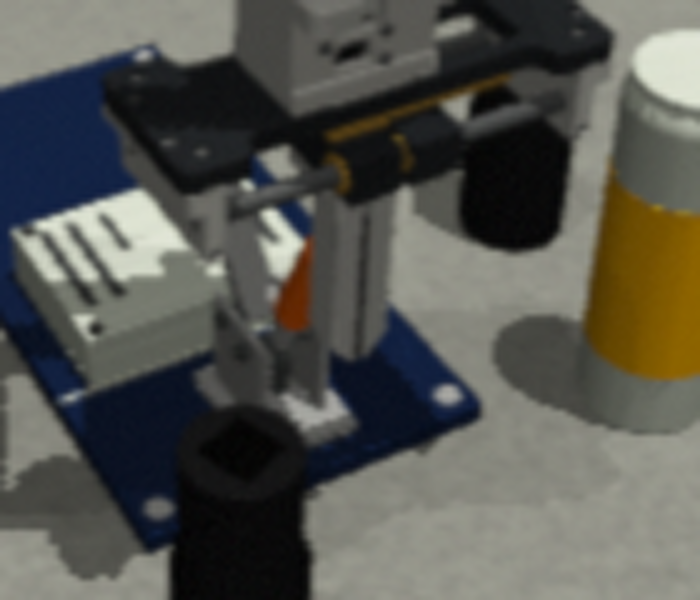

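The handle is nearly up and the force has dropped to about 1 N. Another 15 mm should take it over centre.

```bash
python3 -m pendant '[[[0.4,0,0,0],[0.8,0,0,0],[1.2,0,0,0],[1.5,0,0,0],[1.5,0,0,0]]]'; python3 -m pendant '[[[0,0,0,0],[0,0,0,0]]]';python3 - <<'E'
from h import *
c=cams.camera("side"); crop(c,(290,430,170,290),5,"pics/s17.png")
import pickle; F=pickle.load(open("F.pkl","rb")); print(w2p(F,manip.read_state()["eef_pos"]))
E
```

```text
clock: 25.15
eef_pos: [592.7, -71.9, 101.2]
eef_rot: [-3.141, -0.0, 1.765]
wrist_force: [1.3, -0.1, 0.8]
finger_gap: 0.8
clock: 25.35
eef_pos: [592.8, -72.4, 101.2]
eef_rot: [-3.142, -0.0, 1.765]
wrist_force: [0.1, -0.1, 0.2]
finger_gap: 0.4
[[86.15 -0.47]]
```

View pics/s17.png

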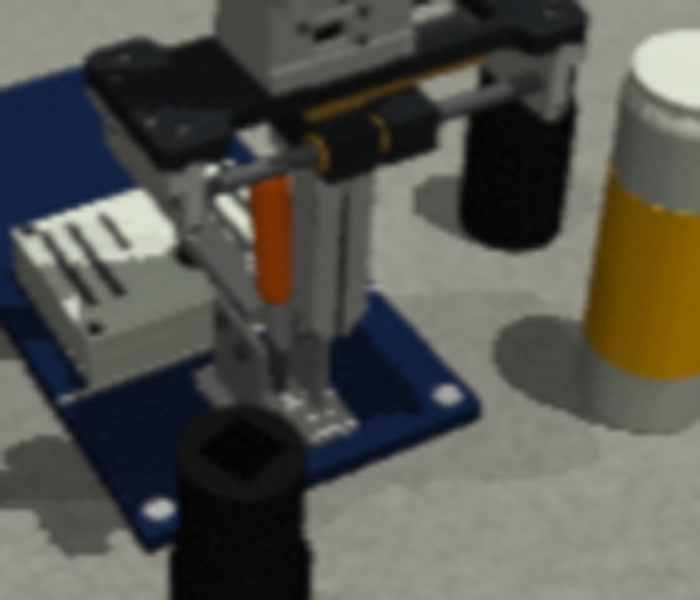

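The handle has snapped past upright and left the finger (no force). Backing off and up, clear of everything.

```bash
python3 -m pendant '[[[-1,0,0,0],[-2.5,0,0,0],[-4.5,0,0,0],[-6,0,0,0],[-7,0,0,0]]]'; python3 -m pendant '[[[0,0,-3,0],[0,0,-6,0],[0,0,-9,0],[0,0,-12,0],[0,0,-14,0]]]';  python3 -m pendant '[[[-2,-4,0,0],[-4,-8,0,0],[-6,-12,0,0],[-8,-16,0,0],[-8,-16,0,0]]]'; python3 -m pendant '[[[-3,0,0,0],[-6,0,0,0],[-9,0,0,0],[-11,0,0,0],[-11,0,0,0]]]';python3 - <<'E'
from h import *
np.set_printoptions(precision=4,suppress=True)
import pickle; F=pickle.load(open("F.pkl","rb"))
c=cams.camera("side"); crop(c,(220,460,140,330),3.2,"pics/s18.png"); cv2.imwrite("pics/s18f.png",c["frame"][:,:,::-1])
c=cams.camera("top"); pickle.dump(c,open("c18.pkl","wb")); crop(c,(230,490,110,280),3,"pics/t18.png")
ys=np.r_[np.arange(-60,-20,2.5),np.arange(20,46,2.5)]
R=edge(c,F,np.arange(-60,46,2.5),-104,-78,42,1); print("rear",robust(R),len(R))
Fr=edge(c,F,ys,-12,14,42,-1); print("front",robust(Fr),len(Fr))
L,_=line_edge(c,F,-3,ys_line=(-80,-77,-74,58,60,64,68,72,76,80)); print("line",robust(L))
p,e=valve(c,F,xr=(-240,12)); print(e,np.degrees(p[2]-F[2])); print(w2p(F,p2w(p,[[45,60],[45,-60],[-45,-60],[-45,60]])))
E
```

```text
clock: 25.9
eef_pos: [606.4, -143.2, 101.1]
eef_rot: [-3.142, 0.0, 1.763]
wrist_force: [-1.1, 0.5, -0.4]
finger_gap: 0.3
clock: 26.4
eef_pos: [606.6, -141.7, 243.7]
eef_rot: [3.14, 0.001, 1.764]
wrist_force: [0.1, -0.1, 0.0]
finger_gap: 0.6
clock: 26.9
eef_pos: [461.8, -253.3, 241.8]
eef_rot: [-3.142, 0.001, 1.761]
wrist_force: [-0.2, -0.3, 0.1]
finger_gap: 0.2
clock: 27.4
eef_pos: [486.1, -360.1, 240.4]
eef_rot: [-3.141, -0.001, 1.763]
wrist_force: [0.0, 0.3, -0.6]
finger_gap: 0.6
rear (array([-90.4163,   0.0024]), np.float64(0.2581587018583349)) 34
front (array([-0.314 ,  0.0001]), np.float64(0.37976355399181794)) 27
line (array([-0.0971, -0.004 ]), np.float64(0.2430358074319163))
0.5718965775637805 0.09204906250030881
[[  0.4707  51.0003]
 [  0.6635 -68.9995]
 [-89.3364 -69.1441]
 [-89.5292  50.8557]]
```

View pics/s18.png

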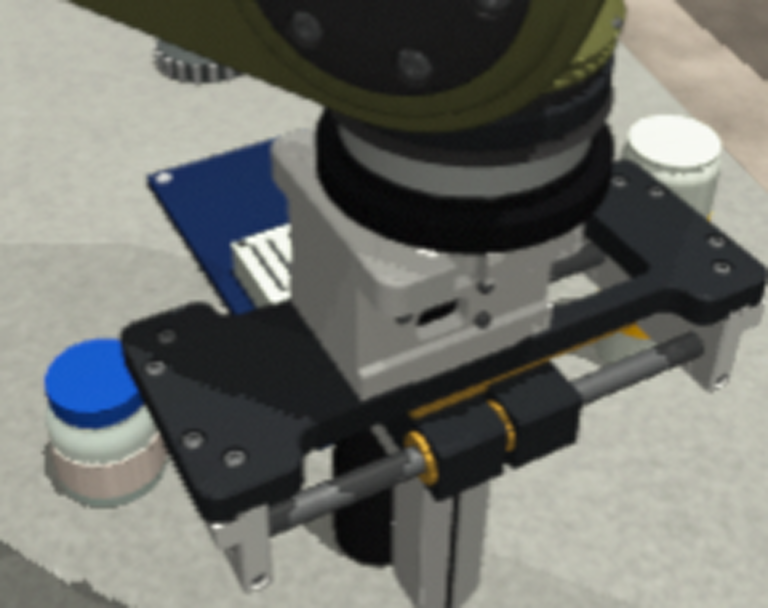

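View pics/t18.png

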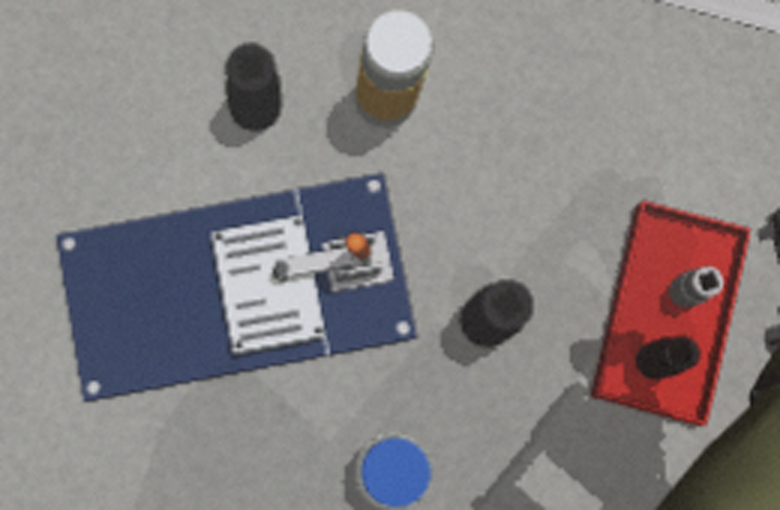

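Top view: the clamp arm lies over the valve with the pad at crop (282,270), the orange handle stands upright at (357,243), and both tray sockets are upright. The bystanders look unmoved. I'll clear the side view for a last check.

```bash
python3 -m pendant '[[[-1,-4,0,0],[-2.5,-8,0,0],[-4,-12,0,0],[-5.5,-16,0,0],[-7,-20,0,0]]]'; python3 -m pendant '[[[0,-3,0,0],[0,-6,0,0],[0,-6,0,0],[0,-6,0,0]]]'; python3 - <<'E'
from h import *
import pickle
c=cams.camera("side"); cv2.imwrite("pics/s19.png",c["frame"][:,:,::-1])
c=cams.camera("top"); top0=pickle.load(open("d0.pkl","rb"))[0]
d=np.abs(c["frame"].astype(int)-top0["frame"]).max(2)
for n,r in {"can":(345,380,110,155),"sock1":(303,326,120,156),"sock2":(384,408,203,225),"jar":(346,376,252,281),"hub":(172,211,193,231),"chrome":(458,472,197,210)}.items():
    print(n,(d[r[2]:r[3],r[0]:r[1]]>50).sum())
print(manip.read_state()["clock"],manip.read_state()["eef_pos"])
E
```

```text
clock: 28.0
eef_pos: [302.2, -465.3, 241.7]
eef_rot: [3.141, 0.001, 1.766]
wrist_force: [1.0, 0.1, 0.0]
finger_gap: 0.6
clock: 28.4
eef_pos: [244.6, -476.7, 241.7]
eef_rot: [3.141, 0.001, 1.765]
wrist_force: [0.6, -0.1, 0.0]
finger_gap: 0.3
can 0
sock1 0
sock2 0
jar 0
hub 0
chrome 0
28.5 [ 245.33 -476.58  241.42]
```

View pics/s19.png

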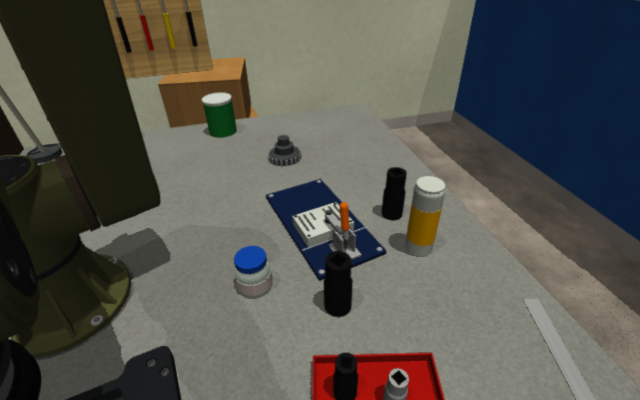

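The handle stands upright at (345,215) with the clamp shut, the black socket is upright in the tray at (346,375), and no bystander has moved. Handing in.

```bash
python3 -m pendant '[[[0,0,0,0],[0,0,0,0],[0,0,0,0]]]'; python3 -c "
from cell import manip; print(manip.sign_off())"
```

```text
clock: 28.8
eef_pos: [244.7, -477.0, 241.2]
eef_rot: [3.142, -0.0, 1.765]
wrist_force: [0.4, 0.1, -0.7]
finger_gap: 0.5
the job is handed in; nothing more can be done
None
```

The job is done and handed in at 28.8 s, and no verdict was reported. The long black socket stands upright in the red tray. I then pushed the valve body to the line with the open fingers, nudged it about 0.6 mm, and let it rest. After that I pushed the handle over centre and it snapped shut.

Last checks, with the arm clear:
- **Clamp:** the handle is upright and the clamp is shut, with the pad on the valve body.
- **Valve body:** its front edge is parallel to the line within about 0.2°. The readings disagree slightly on position: the edge profile puts it 0.2 mm short, the rectangle fit about 0.6 to 0.8 mm past. The rectangle fit probably takes in some of the white line itself.
- **Other things:** comparing the top picture before and after showed no change at the spray can, gear hub, grease jar, chrome socket or the two larger black sockets.
- **Forces:** the highest wrist reading I saw was about 11 N, while pushing the handle.

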